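Chock battery cells on the test shelf

ROBOT

A 6-joint arm with a two-finger parallel gripper is mounted at the origin on the work surface. World frame = base frame: x ahead of the robot, y to its left, z up, the work surface at z = 0. Lengths are in mm, angles in rad, forces in N, time in s.
With the tool pointing down it reaches from about 275 to 750 mm from the base axis. Payload 10.2 kg.
Tool frame: the origin (TCP) lies midway between the tips of the shut fingers; the grasp point (between the pads) lies 19 mm behind it; z points along the fingers, y is the line along which they close (so a half turn about z gives the same grasp; the last joint's range is limited). The gripper opens to 85 mm and grips with 20 to 120 N. Pads are 22 mm wide; open, the fingers measure 114 mm over their backs; the gripper's body (76 mm by 85 mm) begins 54 mm behind the grasp point. The pads swing forward as they close: fully open they stand 13 mm farther back than shut.
Start: joints at [-1.392, 0.313, 1.498, -0, 1.331, -0.223], TCP at [205.303, -483.2, 231.294] pointing down, gripper open.
Joint ranges: [-2.94, 2.94], [-0.97, 2.17], [0.19, 2.56], [-1.23, 4.37], [0.02, 3.11], [-2.88, 2.88]. Speed limits (rad/s): [2.39, 2.39, 3.01, 3.14, 3.14, 3.14].

INTERFACE

Orientations are given as a unit quaternion [w, x, y, z].
In Python, from rig import sense, capture, finish_job, find_in, place_of gives the robot as it stands. The module is installed in compiled form; this text tells all that it offers.
- The arm moves only by the shell command python3 -m jog 'ROWS' [FORCE]. ROWS is JSON, a list of rows, each an object of numbers: "tx", "ty", "tz": the shift along the tool's x, y, z in mm; "ax", "ay", "az": the turn, a rotation vector about the tool's x, y, z in rad; "jaw": the closure, from -1 (fully open) to 1 (shut), so that 0 is half open. In form: [{"tx": .., "ty": .., "tz": .., "ax": .., "ay": .., "az": .., "jaw": ..}, ...]. A call has 1 to 5 rows; each row shifts and turns the commanded pose from where the row before left it, along the tool's axes as they then stand; what a row does not reach is not made up. A row lasts 1/8 s, in which the tool goes at most 62.5 mm and 10.7 degrees, less where a joint would pass 70% of its speed; a pose out of reach is approached as far as the arm can. A call with a gripper value outside its range is refused whole. The fingers move at their own pace and stop on an object; FORCE is the grip in N (left out, the last holds). Time passes only in rows, so rows that do not move let the fingers close. It gives the time, the measured TCP pose, the force, the opening and the grip force at its end, in the units of the state.
- sense(): the state, without advancing time (a new reading comes with each control period).
- capture(name): name is "scene" or "side" or "wrist"; returns a dict with "color" (420x560x3 uint8, red, green, blue), "depth" (420x560 float32, mm along the optical axis (not along the pixel's ray), 0 where there is no reading), "fx", "fy", "cx", "cy" (pixels), "k1" (the pictures are not rectified: a ray, as slopes to the right and down, at radius r is drawn at 1 + k1 r^2 times it, then the intrinsics apply), "camera_from_world" (4x4, takes a point from world to camera coordinates); the wrist camera has in their place "mount" (4x4, takes a point from camera to tool coordinates, whose origin is the TCP and whose axes are the flange's). Camera axes: x right, y up, looking along -z (the intrinsics and any distortion apply to the point x, -y, -z); pixel columns grow to the right and rows downward; lengths in mm; the calibration is good to about 2 mm. A picture is of the moment at which its call begins: read the wrist's pose just before it.
- finish_job(): hands the job in; it is judged then, once.
Trained networks look in the newest picture that a camera, given by its name, has taken for a name from the list of things; names that differ only in an ending like _2 or _b are one class to them, and where a whole thing is asked for, a point or a joint stands for the part that bears it (a point fixed in the world has none). Each returns a list of dicts, best first, with "conf" (0 to 1); they miss things now and then, are a little off and sometimes report something else, mostly with a low value. They report only what shows in the picture. A call takes as long as a camera call.
- find_in(query, camera): "centre" ([column, row] in pixels, amid what is visible of it).
- place_of(query, camera): "centre" ([column, row] in pixels: a listed point, or the origin of a listed thing).
The state is a dict: "time_s": time; "joints": joint angles; "dq": joint speeds; "tau": joint torques, N m; "eef_pos": TCP position; "ee_rot": TCP orientation; "force": force on the tool from outside, world axes, zero at the start; "wrist_torque": the same for the moment, N m; "grip_width": opening from 0.0 (shut) to 1.0 (fully open); "grip_force": force on a finger pad.
Only numpy, scipy, OpenCV 4.12 (cv2) and the standard library are available. Lean on these libraries where they do the work, as an engineer would, in place of code of your own. Each camera call takes 0.05 s, during which the arm holds its last target. There are 200 camera calls.

TASK

Get the cells ready for their temperature log: lay every cell from the cradles across a copper strip of the sloping shelf, one to a lane and lying along the strip, each kept from rolling by a rubber chock set against its downhill side, and push the temperature probe all the way down into the narrow bore of the reference well. When all of that is in place and let go, switch the logger on by pushing its toggle lever fully over, away from the robot.

Things in the scene. Friction and masses are not known exactly. Their poses are not given: they have to be found in the camera images.
- ramp: fixed sloping shelf, 160 (x) x 330 mm (y). Origin on the bench under its middle; z up, not tilted. Surface height = 24 mm + 0.0875 x (5 degrees): lowest at its -x edge, on the robot's side. Three lanes, middles at y = -105, 0, 105 mm, parted by strips 4 mm high at y = -52.5, 52.5; side rails 4 mm high. A 12 mm lip along the foot (x = -85 to -79 mm) catches a cell that rolls down.
- well: fixed reference well: an upright aluminium tube of outside diameter 25 mm, bore 13 mm and open at the top, on a 70 x 70 x 6 mm foot. Origin on the bench under its axis. Top 52 mm above the bench, bore 44 mm deep.
- well_mouth (a point): centre of the well's mouth, on its axis, 52 mm above the bench
- stand: fixed grey plastic block 50 x 50 x 48 mm with a 12 mm hole down its middle, in which the probe hangs at the start. Origin on the bench under its middle.
- probe: temperature probe, upright at the start: steel rod 8 mm in diameter and 40 mm long below a steel flange (diameter 20, 4 mm thick), above it a square black handle 14 x 14 mm (flats along its x and y) and 30 mm long. Origin on the axis at the underside of the flange; z points up along the handle (top of the handle at z = 34 mm, rod tip at z = -40 mm). 40 to 65 g.
- probe_tip (a point): lower end of the probe's rod
- switch (a joint): toggle lever of the temperature logger, rad: 0 is off (leaning towards its own -x, the robot's side), 1.0 is on (leaning towards its +x, away from the robot). Stays where it is left.
- switch_tip (a point): centre of the black ball (diameter 26 mm) at the end of the toggle lever, 45 mm from the hinge; about 62 mm above the bench when off or on; travels 43 mm from off to on, takes about 2 N to push
- switch_base: fixed grey block 70 x 50 x 25 mm that carries the toggle lever, origin on the bench under its middle; the hinge is 22 mm above it, along its y; the lever swings in its x-z plane
- strip0 (a point): centre of the flat copper strip across lane 0 of the shelf (24 mm along the shelf's x, 90 mm along its y), on the sloping surface, at x = 20 mm, y = -105 mm of the shelf
- cell0: cylindrical aluminium battery cell, diameter 46 mm, 80 mm long, 0.25 to 0.36 kg; rolls freely. Origin at the centre of the cylinder, x along the cylinder's axis. Lies across a black cradle at the start. May be absent.
- cradle0: fixed black cradle 56 x 70 mm with two low ridges along its y (12 mm high, outer faces 23 mm from the middle) on which a cell lies along the cradle's y, its axis 29 mm above the bench. Origin on the bench under its middle. Empty if its cell is absent.
- chock0: low black rubber chock, 0.12 kg, grips the shelf: 50 mm long (its y; upright flat ends 13 mm high), 38 mm across the foot (its x), 13 mm high, flat top 20 mm across; both long sides alike: upright for 7 mm, then bevelled. Origin at the centre of its underside. A cell resting against a long side has its axis about 36 mm from the chock's middle along the slope. The three are alike.
- strip1 (a point): centre of the flat copper strip across lane 1 of the shelf (24 mm along the shelf's x, 90 mm along its y), on the sloping surface, at x = 20 mm, y = 0 mm of the shelf
- cell1: cylindrical aluminium battery cell, diameter 46 mm, 80 mm long, 0.25 to 0.36 kg; rolls freely. Origin at the centre of the cylinder, x along the cylinder's axis. Lies across a black cradle at the start. May be absent.
- cradle1: fixed black cradle 56 x 70 mm with two low ridges along its y (12 mm high, outer faces 23 mm from the middle) on which a cell lies along the cradle's y, its axis 29 mm above the bench. Origin on the bench under its middle. Empty if its cell is absent.
- chock1: low black rubber chock, 0.12 kg, grips the shelf: 50 mm long (its y; upright flat ends 13 mm high), 38 mm across the foot (its x), 13 mm high, flat top 20 mm across; both long sides alike: upright for 7 mm, then bevelled. Origin at the centre of its underside. A cell resting against a long side has its axis about 36 mm from the chock's middle along the slope. The three are alike.
- strip2 (a point): centre of the flat copper strip across lane 2 of the shelf (24 mm along the shelf's x, 90 mm along its y), on the sloping surface, at x = 20 mm, y = 105 mm of the shelf
- cell2: cylindrical aluminium battery cell, diameter 46 mm, 80 mm long, 0.25 to 0.36 kg; rolls freely. Origin at the centre of the cylinder, x along the cylinder's axis. Lies across a black cradle at the start. May be absent.
- cradle2: fixed black cradle 56 x 70 mm with two low ridges along its y (12 mm high, outer faces 23 mm from the middle) on which a cell lies along the cradle's y, its axis 29 mm above the bench. Origin on the bench under its middle. Empty if its cell is absent.
- chock2: low black rubber chock, 0.12 kg, grips the shelf: 50 mm long (its y; upright flat ends 13 mm high), 38 mm across the foot (its x), 13 mm high, flat top 20 mm across; both long sides alike: upright for 7 mm, then bevelled. Origin at the centre of its underside. A cell resting against a long side has its axis about 36 mm from the chock's middle along the slope. The three are alike.

How it is judged:
By the outcome, as a careful person would: the job done as asked, in the order asked, and still so for the second after the job is handed in, with the robot touching nothing.
Of cell0, cell1, cell2 only 2 to 3 are there at a start; the rules pass over those that are not, and their reading is None.
At some moment in a run one of chock0, chock1, chock2 may be knocked a few centimetres aside while the robot is not near it.
It also fails if it takes over 210 s, if anything falls off the work surface, if the arm or the gripper's body presses on something with over 40 N, if the wrist force passes 120 N, or if a joint passes its speed limit or range.

## Working session

There is one attempt and no reset: what is moved stays moved. The work goes in short steps, Python scripts to look and compute and a shell command to move; the robot and the scene stay as the last step left them, time stands still between calls to the robot, and variables do not carry over. Pictures are saved under pics/ and viewed, at most 14 in all, crops included, and the job is handed in when it is done.

```bash
mkdir -p pics; cat > h.py <<'E'
import numpy as np, cv2
from rig import sense, capture, finish_job, find_in, place_of
from scipy.spatial.transform import Rotation as R
def Rt(s):
    w,x,y,z=s["ee_rot"]; return R.from_quat([x,y,z,w]).as_matrix()
def cam(name):
    s=sense(); c=capture(name)
    if name=="wrist":
        T=np.eye(4);T[:3,:3]=Rt(s);T[:3,3]=s["eef_pos"]; c["wfc"]=T@np.array(c["mount"])
    else: c["wfc"]=np.linalg.inv(np.array(c["camera_from_world"]))
    return c
def ray(c,px):
    u=(px[0]-c["cx"])/c["fx"];v=(px[1]-c["cy"])/c["fy"];a,b=u,v
    for _ in range(20):
        f=1+c["k1"]*(a*a+b*b);a,b=u/f,v/f
    return np.array([a,-b,-1.0])
def dpt(c,px):
    i,j=int(round(px[1])),int(round(px[0]));d=c["depth"][max(i-2,0):i+3,max(j-2,0):j+3];d=d[d>0]
    if len(d)==0:return None
    return (c["wfc"]@np.append(ray(c,px)*np.median(d),1))[:3]
def atz(c,px,z):
    o=c["wfc"][:3,3];r=c["wfc"][:3,:3]@ray(c,px);return o+r*(z-o[2])/r[2]
def cloud(c):
    h,w=c["depth"].shape;jj,ii=np.meshgrid(np.arange(w),np.arange(h))
    u=(jj-c["cx"])/c["fx"];v=(ii-c["cy"])/c["fy"];a,b=u,v
    for _ in range(20):
        f=1+c["k1"]*(a*a+b*b);a,b=u/f,v/f
    d=c["depth"];P=np.stack([a*d,-b*d,-d,np.ones_like(d)],-1)@c["wfc"].T
    return P[...,:3]
def save(c,n):cv2.imwrite("pics/"+n,c["color"][:,:,::-1])
E
python3 - <<'E'
from h import *
np.set_printoptions(precision=1,suppress=True)
for n in("scene","side"):
    c=cam(n);save(c,n+"1.png");print(n,c["wfc"][:3,3],c["fx"],c["k1"])
    for q,z in [("ramp",0),("well_mouth",52),("stand",0),("probe",None),("switch_tip",62),("switch_base",0),("strip0",25.7),("cell0",29),("cradle0",0),("chock0",0),("strip1",25.7),("strip2",25.7)]:
        for d in place_of(q,n)[:4]:
            if d["conf"]>.2: print(q,round(d["conf"],2),np.array(d["centre"]), atz(c,d["centre"],50 if z is None else z),dpt(c,d["centre"]))
E
```

```text
scene [1085.6  -92.4  836.6] 406.9632626266686 -0.0024179446011984356
ramp 0.59 [297.  280.5] [641.3  31.2   0. ] [654.3  27.6  24.6]
well_mouth 0.96 [396.6 237.1] [594.8 276.6  52. ] [590.5 279.9  45.1]
stand 0.65 [378.3 210.2] [472.1 283.1   0. ] [494.5 269.4  30.5]
stand 0.58 [263.4 217.2] [446.1 -18.9   0. ] [455.6 -20.   12.5]
probe 0.61 [322.  203.4] [464.9 127.9  50. ] [435.9 138.2  13.2]
probe 0.48 [382.8 196.8] [468.7 285.8  50. ] [476.4 281.1  59.8]
probe 0.43 [156.8 216.5] [ 440.2 -279.    50. ] [ 458.1 -273.8   71.8]
switch_tip 0.61 [156.4 215.1] [ 445.5 -277.1   62. ] [ 455.3 -274.3   73.8]
switch_base 0.93 [159.  237.9] [ 468.3 -284.3    0. ] [ 488.4 -278.1   27.2]
strip0 0.85 [298.9 287.5] [672.7  28.2  25.7] [674.1  27.8  28.4]
strip0 0.67 [251.6 294.3] [672.  -77.1  25.7] [672.4 -77.2  26.5]
strip0 0.61 [342.2 273.1] [653.2 132.4  25.7] [654.  132.   27.2]
cell0 0.93 [377.4 176.7] [380.9 304.7  29. ] [392.2 298.3  41.9]
cell0 0.73 [166.5 208.9] [ 402.2 -260.1   29. ] [ 386.  -264.1    9.9]
cell0 0.63 [160.1 273.2] [ 588.1 -273.9   29. ] [ 600.  -269.6   48.4]
cradle0
[... 1997 characters left out ...]
.1    0. ] [ 569.  -245.3   26.4]
cradle0 0.25 [276.2 293.7] [427.7 131.    0. ] [421.2 142.1  14. ]
chock0 0.75 [276.  296.5] [424.7 137.3   0. ] [419.4 146.4  11.6]
chock0 0.72 [302.7 248. ] [440.9  -8.6   0. ] [435.6   2.7  10.9]
chock0 0.51 [333.7 215.2] [ 427.7 -146.4    0. ] [ 422.1 -131.2   12. ]
strip1 0.81 [228.3 192.5] [678.5 -82.   25.7] [676.8 -79.7  27.6]
strip1 0.81 [177.3 245.6] [660.7 131.3  25.7] [659.1 132.7  27.4]
strip1 0.61 [202.2 216.8] [675.1  27.2  25.7] [673.7  28.7  27.2]
strip2 0.81 [228.3 192.5] [678.5 -82.   25.7] [676.8 -79.7  27.6]
strip2 0.81 [177.3 245.6] [660.7 131.3  25.7] [659.1 132.7  27.4]
strip2 0.61 [202.2 216.8] [675.1  27.2  25.7] [673.7  28.7  27.2]
```

View pics/scene1.png

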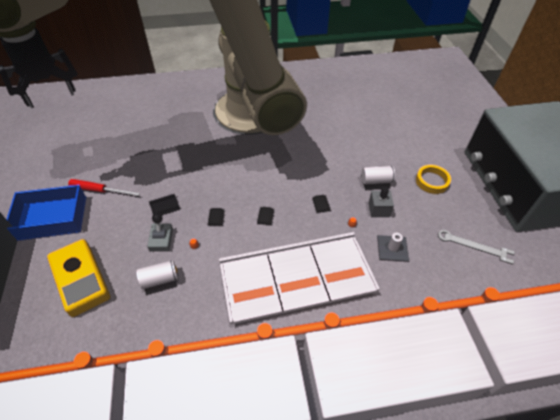

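View pics/side1.png

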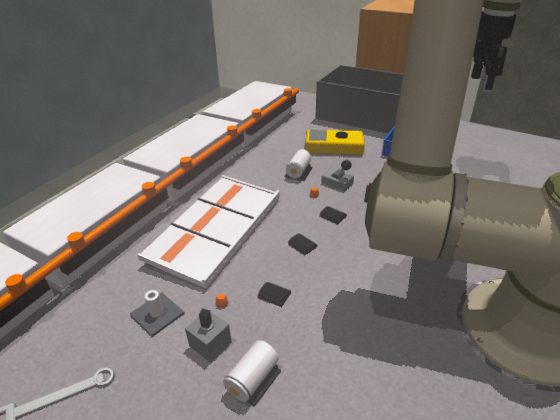

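The scene shows cells at (378,176) and (158,275) with an empty third cradle at (164,205). The chocks are at (216,217), (265,215) and (321,203), the probe stand at (382,200), the well at (396,240) and the toggle at (158,225). The side view agrees. Next I get poses from the depth cloud.

```bash
cat >> h.py <<'E'
def rect(P,xy,rad,z0,z1):
    m=(np.hypot(P[...,0]-xy[0],P[...,1]-xy[1])<rad)&(P[...,2]>z0)&(P[...,2]<z1)
    q=P[m]; (cx,cy),(w,h),a=cv2.minAreaRect(q[:,:2].astype(np.float32))
    if w<h: a+=90   # a: direction of long side
    a=np.radians((a+90)%180-90)
    return np.round([cx,cy,max(w,h),min(w,h)],1),round(a,3),len(q),np.round(np.median(q[:,2]),1)
def go(x,y,z,yaw=None):
    """print shift (world->tool) to bring TCP to xyz and turn about z for finger line (tool y) at world angle yaw (mod pi)"""
    s=sense();M=Rt(s);d=M.T@(np.array([x,y,z])-np.array(s["eef_pos"]))
    fy=np.arctan2(M[1,1],M[0,1]);print("t %.1fs"%s["time_s"],"tcp",np.round(s["eef_pos"],1),"fing",round(fy,3),"zax",np.round(M[:,2],3),"shift",np.round(d,1),"f",np.round(s["force"],1),"gw",round(s["grip_width"],3),"j6",round(s["joints"][5],2))
    if yaw is not None:
        a=(yaw-fy+np.pi/2)%np.pi-np.pi/2; print("az",round(-a,3))
E
python3 - <<'E'
from h import *
for n in("scene","side"):
    c=cam(n);P=cloud(c);print(n)
    for k,xy,r,z0,z1 in [("chockA",(430,-140),45,9,20),("chockB",(445,-18),45,9,20),("chockC",(432,135),45,9,20),("cellL",(378,303),65,30,60),("cellR",(588,-280),65,30,60),("stand",(470,282),45,42,54),("handle",(470,280),40,58,95),("welltop",(597,274),30,46,60),("foot",(597,274),60,3,12),("ball",(458,-274),40,52,85),("ramp",(655,27),200,14,36),("base",(468,-278),50,18,28)]:
        try: print(k,*rect(P,xy,r,z0,z1))
        except Exception as e: print(k,"none")
go(430,-140,120,0)
E
```

```text
scene
chockA [ 430.6 -139.7   53.3   36.4] -0.157 213 12.3
chockB [447.9 -14.2  52.   35.3] -0.307 207 12.6
chockC [430.6 136.3  54.7  36.1] 0.017 190 13.0
cellL [375.4 306.9  80.5  46.8] 1.478 439 46.9
cellR [ 591.9 -278.2   83.3   43.8] -1.45 715 47.3
stand [472.2 283.5  53.5  50.3] -0.169 279 48.6
handle [472.1 283.8  16.3  15.1] 0.286 76 75.8
welltop [595.7 277.3  23.5  23.4] -0.685 75 51.8
foot [600.5 273.6 112.2 110.3] 1.197 648 6.6
ball [ 457.3 -275.    24.6   22.4] -1.016 97 69.1
ramp [641.1  30.6 353.2 334.6] -0.788 9442 25.4
base [ 477.4 -278.2   73.4   50.1] -0.128 378 24.7
side
chockA [ 429.5 -140.3   51.5   39.2] -0.159 196 13.0
chockB [447.  -14.3  52.2  36.1] -0.311 258 12.8
chockC [430.5 137.3  51.7  36.8] 0.052 368 12.6
cellL [372.9 307.   83.6  45.2] 1.496 1604 47.1
cellR [ 587.5 -278.9   87.2   44.1] -1.417 362 46.3
stand [470.2 281.9  52.3  51.2] -0.168 692 47.9
handle [469.2 282.4  15.5  14.8] -1.392 181 76.4
welltop [592.9 276.9  23.3  23.2] -1.433 117 50.7
foot [593.9 276.1  88.6  70.4] -0.24 984 5.9
ball [ 452.8 -273.3   22.8   20.5] -0.294 80 66.5
ramp [633.9  25.6 352.4 336.1] 0.067 7820 24.6
base [ 474.1 -278.1   71.7   54.3] -0.087 274 25.4
t 1.4s tcp [ 205.3 -483.2  231.3] fing -1.169 zax [ 0.  0. -1.] shift [ 341.  -228.   111.3] f [-0.4  0.1  0.2] gw 1.004 j6 -0.22
az -1.169
```

```bash
python3 -m jog '[{"tx":48.7,"ty":-32.6},{"tx":48.7,"ty":-32.6},{"tx":48.7,"ty":-32.6},{"tx":48.7,"ty":-32.6},{"tx":48.7,"ty":-32.6}]'
python3 -m jog '[{"tx":48.7,"ty":-32.6},{"tx":48.7,"ty":-32.6},{"tz":30,"az":-0.17},{"tz":20,"az":-0.17},{"az":-0.17}]'
python3 -m jog '[{"az":-0.17},{"az":-0.17},{"az":-0.16},{}]'
python3 - <<'E'
from h import *
go(430,-140,60,-0.158)
c=cam("wrist");save(c,"w1.png");P=cloud(c)
print(rect(P,(430,-140),45,9,20))
c=cam("scene");P=cloud(c);im=c["color"].astype(int)
for n in("scene","side"):
    c=cam(n);P=cloud(c);hsv=cv2.cvtColor(c["color"],cv2.COLOR_RGB2HSV)
    o=((hsv[...,0]<15)&(hsv[...,1]>120)&(hsv[...,2]>120))[...,None]
    Q=np.where(o,P,1e6)
    for xy in((674,-79),(674,28),(658,132)): print(n,rect(Q,xy,60,15,40))
E
```

```text
t 1.4s tcp [ 205.3 -483.2  231.3] fing -1.169 zax [ 0.  0. -1.] shift [ 341.  -228.   171.3] f [-0.4  0.1  0.2] gw 1.004 j6 -0.22
az -1.011
(array([0., 0., 0., 0.]), np.float64(0.0), 0, np.float64(nan))
scene (array([672.4, -74. ,  84.6,  21.8]), np.float64(-1.518), 299, np.float64(26.6))
scene (array([665.4,  20.9, 105.6,  21. ]), np.float64(-1.532), 284, np.float64(26.8))
scene (array([658.4, 125.5, 106.4,  20.7]), np.float64(-1.514), 273, np.float64(27.0))
side (array([670.6, -73.6,  84.7,  21.2]), np.float64(-1.516), 182, np.float64(27.1))
side (array([664.2,  21.1, 105.1,  22.5]), np.float64(-1.521), 235, np.float64(27.0))
side (array([658. , 125.3, 105.9,  22.3]), np.float64(-1.526), 310, np.float64(26.8))schema error: expected keys tx, ty, tz, ax, ay, az, jaw
schema error: expected keys tx, ty, tz, ax, ay, az, jaw
schema error: expected keys tx, ty, tz, ax, ay, az, jaw
  return _methods._mean(a, axis=axis, dtype=dtype,
  ret = ret.dtype.type(ret / rcount)
```

View pics/w1.png

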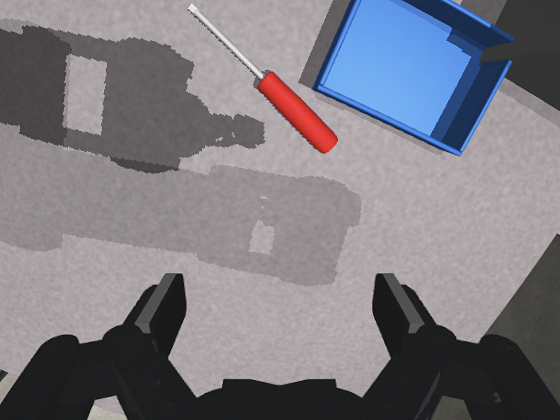

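The view shows only the bench: nothing moved, because rows need all seven keys. I'll resend the move in full form.

```bash
python3 -m jog '[{"tx":48.7,"ty":-32.6,"tz":0,"ax":0,"ay":0,"az":0,"jaw":-1},{"tx":48.7,"ty":-32.6,"tz":0,"ax":0,"ay":0,"az":0,"jaw":-1},{"tx":48.7,"ty":-32.6,"tz":0,"ax":0,"ay":0,"az":0,"jaw":-1},{"tx":48.7,"ty":-32.6,"tz":0,"ax":0,"ay":0,"az":0,"jaw":-1},{"tx":48.7,"ty":-32.6,"tz":0,"ax":0,"ay":0,"az":0,"jaw":-1}]' 40
python3 -m jog '[{"tx":48.7,"ty":-32.6,"tz":0,"ax":0,"ay":0,"az":0,"jaw":-1},{"tx":48.7,"ty":-32.6,"tz":0,"ax":0,"ay":0,"az":0,"jaw":-1},{"tx":0,"ty":0,"tz":30,"ax":0,"ay":0,"az":-0.17,"jaw":-1},{"tx":0,"ty":0,"tz":20,"ax":0,"ay":0,"az":-0.17,"jaw":-1},{"tx":0,"ty":0,"tz":0,"ax":0,"ay":0,"az":-0.17,"jaw":-1}]'
python3 -m jog '[{"tx":0,"ty":0,"tz":20,"ax":0,"ay":0,"az":-0.17,"jaw":-1},{"tx":0,"ty":0,"tz":0,"ax":0,"ay":0,"az":-0.17,"jaw":-1},{"tx":0,"ty":0,"tz":0,"ax":0,"ay":0,"az":-0.16,"jaw":-1},{"tx":0,"ty":0,"tz":0,"ax":0,"ay":0,"az":0,"jaw":-1}]'
python3 - <<'E'
from h import *
go(430,-140,0,-0.158)
c=cam("wrist");P=cloud(c)
print(rect(P,(430,-140),45,9,20))
for n in("scene","side"):
    c=cam(n);P=cloud(c);hsv=cv2.cvtColor(c["color"],cv2.COLOR_RGB2HSV)
    o=((hsv[...,0]<15)&(hsv[...,1]>120)&(hsv[...,2]>120)&(P[...,2]>20)&(P[...,2]<33)&(abs(P[...,0]-665)<40)&(abs(P[...,1]-27)<165))
    k,lab=cv2.connectedComponents(o.astype(np.uint8))
    for i in range(1,k):
        q=P[lab==i]
        if len(q)>60: print(n,cv2.minAreaRect(q[:,:2].astype(np.float32)),q.mean(0),len(q))
E
```

```text
time_s: 2.22
eef_pos: [366.4, -236.3, 231.5]
ee_rot: [0.0, 0.98, 0.199, 0.0]
force: [0.2, -0.7, 0.6]
grip_width: 0.996
grip_force: 0.0
time_s: 2.85
eef_pos: [429.3, -139.3, 180.0]
ee_rot: [-0.001, 0.897, 0.443, -0.001]
force: [-0.2, 0.5, 0.2]
grip_width: 0.999
grip_force: 0.0
time_s: 3.35
eef_pos: [429.8, -139.8, 161.3]
ee_rot: [0.0, 0.761, 0.648, 0.0]
force: [0.7, 0.6, -0.5]
grip_width: 1.001
grip_force: 0.0
t 3.4s tcp [ 429.8 -139.8  161.3] fing -0.16 zax [ 0. -0. -1.] shift [-1.000e-01  2.000e-01  1.613e+02] f [ 0.7  0.6 -0.5] gw 1.001 j6 -0.41
az -0.002
(array([ 429.9, -140.3,   50.3,   31.4]), np.float64(-0.163), 1688, np.float64(11.7))
scene ((657.1488647460938, 135.05252075195312), (20.880273818969727, 85.10081481933594), 3.5383050441741943) [657.76331268 135.50228149  26.89038485] 268
scene ((665.5730590820312, 30.75971794128418), (21.50493812561035, 85.56009674072266), 3.610464096069336) [664.77244782  30.32614397  26.79063103] 285
scene ((671.6199340820312, -74.19236755371094), (21.715618133544922, 84.59587860107422), 5.0809526443481445) [671.79045569 -74.14583435  26.77430012] 299
side ((670.280517578125, -75.4259262084961), (23.533002853393555, 88.22433471679688), 5.391323089599609) [670.74130566 -73.73593553  27.11600362] 182
side ((664.3737182617188, 29.93598175048828), (22.856687545776367, 88.26481628417969), 1.7848811149597168) [663.59565222  31.38284543  26.86139968] 234
side ((657.4451293945312, 134.9939727783203), (24.14984893798828, 87.39625549316406), 1.6366119384765625) [657.11106771 137.30362566  26.66808801] 300
```

Wrist view agrees with the chock pose to 1 mm. I'll descend and grip it.

```bash
python3 -m jog '[{"tx":0,"ty":0,"tz":50,"ax":0,"ay":0,"az":0,"jaw":-1},{"tx":0,"ty":0,"tz":50,"ax":0,"ay":0,"az":0,"jaw":-1},{"tx":0,"ty":0,"tz":40,"ax":0,"ay":0,"az":0,"jaw":-1},{"tx":0,"ty":0,"tz":22,"ax":0,"ay":0,"az":0,"jaw":-1},{"tx":0,"ty":0,"tz":0,"ax":0,"ay":0,"az":0,"jaw":0.3}]' 40
python3 -m jog '[{"tx":0,"ty":0,"tz":0,"ax":0,"ay":0,"az":0,"jaw":0.3},{"tx":0,"ty":0,"tz":0,"ax":0,"ay":0,"az":0,"jaw":0.3},{"tx":0,"ty":0,"tz":0,"ax":0,"ay":0,"az":0,"jaw":0.3},{"tx":0,"ty":0,"tz":0,"ax":0,"ay":0,"az":0,"jaw":0.3}]'
python3 -m jog '[{"tx":0,"ty":0,"tz":-50,"ax":0,"ay":0,"az":0,"jaw":0.3},{"tx":0,"ty":0,"tz":-50,"ax":0,"ay":0,"az":0,"jaw":0.3},{"tx":0,"ty":0,"tz":0,"ax":0,"ay":0,"az":0,"jaw":0.3}]'
python3 -c "
from h import *
go(635.1,-76.8,60,-1.506)"
```

```text
time_s: 4.12
eef_pos: [429.2, -139.5, -1.6]
ee_rot: [-0.001, 0.762, 0.648, -0.0]
force: [0.6, -0.2, 0.1]
grip_width: 0.819
grip_force: 0.0
time_s: 4.62
eef_pos: [430.5, -140.3, 0.5]
ee_rot: [0.001, 0.761, 0.649, 0.0]
force: [-0.9, 0.4, 7.6]
grip_width: 0.568
grip_force: 42.5
time_s: 5.0
eef_pos: [431.4, -140.8, 102.6]
ee_rot: [0.004, 0.761, 0.649, 0.001]
force: [-0.4, 0.8, -1.1]
grip_width: 0.57
grip_force: 42.8
t 5.0s tcp [ 431.4 -140.8  102.6] fing -0.159 zax [ 0.006 -0.004 -1.   ] shift [ 95.6 190.7  43.7] f [-0.4  0.8 -1.1] gw 0.57 j6 -0.42
az 1.347
```

```bash
python3 -m jog '[{"tx":19.1,"ty":38.1,"tz":0,"ax":0,"ay":0,"az":0,"jaw":0.3},{"tx":19.1,"ty":38.1,"tz":0,"ax":0,"ay":0,"az":0,"jaw":0.3},{"tx":19.1,"ty":38.1,"tz":0,"ax":0,"ay":0,"az":0,"jaw":0.3},{"tx":19.1,"ty":38.1,"tz":0,"ax":0,"ay":0,"az":0,"jaw":0.3},{"tx":19.1,"ty":38.1,"tz":0,"ax":0,"ay":0,"az":0,"jaw":0.3}]'
python3 -m jog '[{"tx":0,"ty":0,"tz":0,"ax":0,"ay":0,"az":0.17,"jaw":0.3},{"tx":0,"ty":0,"tz":0,"ax":0,"ay":0,"az":0.17,"jaw":0.3},{"tx":0,"ty":0,"tz":0,"ax":0,"ay":0,"az":0.17,"jaw":0.3},{"tx":0,"ty":0,"tz":0,"ax":0,"ay":0,"az":0.17,"jaw":0.3},{"tx":0,"ty":0,"tz":0,"ax":0,"ay":0,"az":0.17,"jaw":0.3}]'
python3 -m jog '[{"tx":0,"ty":0,"tz":0,"ax":0,"ay":0,"az":0.17,"jaw":0.3},{"tx":0,"ty":0,"tz":0,"ax":0,"ay":0,"az":0.17,"jaw":0.3},{"tx":0,"ty":0,"tz":0,"ax":0,"ay":0,"az":0.157,"jaw":0.3},{"tx":0,"ty":0,"tz":0,"ax":0,"ay":0.087,"az":0,"jaw":0.3},{"tx":0,"ty":0,"tz":0,"ax":0,"ay":0,"az":0,"jaw":0.3}]'
python3 -c "
from h import *
go(635.1,-76.8,23.5,-1.506)
c=cam('wrist');save(c,'w2.png')"
```

```text
time_s: 5.62
eef_pos: [633.7, -75.0, 97.8]
ee_rot: [-0.001, 0.761, 0.649, -0.001]
force: [0.7, -0.6, 0.1]
grip_width: 0.568
grip_force: 42.7
time_s: 6.25
eef_pos: [632.4, -75.6, 97.8]
ee_rot: [-0.001, 0.962, 0.274, -0.001]
force: [0.1, -0.1, -1.1]
grip_width: 0.573
grip_force: 42.8
time_s: 6.88
eef_pos: [631.8, -75.6, 98.2]
ee_rot: [-0.002, 0.999, 0.032, 0.042]
force: [-0.5, 0.4, -1.6]
grip_width: 0.572
grip_force: 42.8
t 6.9s tcp [631.8 -75.6  98.2] fing -1.506 zax [ 0.084  0.006 -0.996] shift [-3.1  1.5 74.7] f [-0.5  0.4 -1.6] gw 0.572 j6 1.17
az -0.0
```

View pics/w2.png

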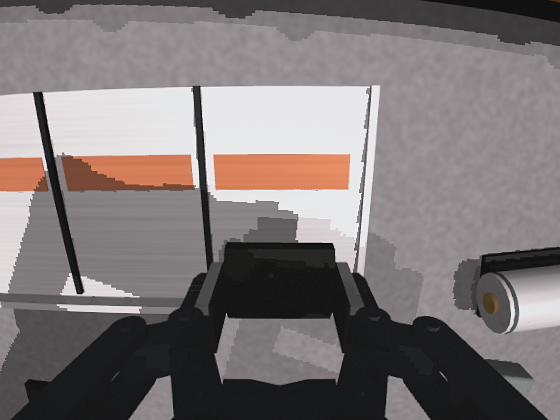

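The held chock sits centred at columns 225–335, in line with the strip at 213–350. Lowering it.

```bash
python3 -m jog '[{"tx":-3.1,"ty":1.5,"tz":35,"ax":0,"ay":0,"az":0,"jaw":0.3},{"tx":0,"ty":0,"tz":25,"ax":0,"ay":0,"az":0,"jaw":0.3},{"tx":0,"ty":0,"tz":10,"ax":0,"ay":0,"az":0,"jaw":0.3},{"tx":0,"ty":0,"tz":2,"ax":0,"ay":0,"az":0,"jaw":0.3},{"tx":0,"ty":0,"tz":0,"ax":0,"ay":0,"az":0,"jaw":0.3}]'
python3 -m jog '[{"tx":0,"ty":0,"tz":2,"ax":0,"ay":0,"az":0,"jaw":0.3},{"tx":0,"ty":0,"tz":0,"ax":0,"ay":0,"az":0,"jaw":0.3}]'
python3 -m jog '[{"tx":0,"ty":0,"tz":1,"ax":0,"ay":0,"az":0,"jaw":0.3},{"tx":0,"ty":0,"tz":0,"ax":0,"ay":0,"az":0,"jaw":0.3}]'
python3 -c "
from h import *
go(635.1,-76.8,23.5,-1.506)"
```

```text
time_s: 7.55
eef_pos: [636.8, -77.1, 28.1]
ee_rot: [-0.001, 0.999, 0.032, 0.044]
force: [0.6, 1.1, -0.2]
grip_width: 0.572
grip_force: 42.7
time_s: 7.8
eef_pos: [636.5, -77.0, 25.6]
ee_rot: [-0.001, 0.999, 0.032, 0.044]
force: [-0.4, 0.1, -1.9]
grip_width: 0.576
grip_force: 42.7
time_s: 8.05
eef_pos: [636.5, -77.0, 24.3]
ee_rot: [-0.001, 0.999, 0.032, 0.043]
force: [0.7, 0.1, -1.0]
grip_width: 0.57
grip_force: 42.7
t 8.1s tcp [636.5 -77.   24.3] fing -1.506 zax [ 0.087  0.006 -0.996] shift [-1.5 -0.3  0.7] f [ 0.7  0.1 -1. ] gw 0.57 j6 1.17
az 0.0
```

```bash
python3 -m jog '[{"tx":-1,"ty":0,"tz":1.5,"ax":0,"ay":0,"az":0,"jaw":0.3},{"tx":0,"ty":0,"tz":0,"ax":0,"ay":0,"az":0,"jaw":0.3}]'
python3 -m jog '[{"tx":0,"ty":0,"tz":0,"ax":0,"ay":0,"az":0,"jaw":-0.45},{"tx":0,"ty":0,"tz":0,"ax":0,"ay":0,"az":0,"jaw":-0.45},{"tx":0,"ty":0,"tz":-30,"ax":0,"ay":0,"az":0,"jaw":-0.45},{"tx":0,"ty":0,"tz":-50,"ax":0,"ay":0,"az":0,"jaw":-1},{"tx":0,"ty":0,"tz":-50,"ax":0,"ay":0,"az":0,"jaw":-1}]'
python3 -c "
from h import *
c=cam('wrist');P=cloud(c);print(rect(P,(635,-77),40,32,42))
go(590,-278,150,-1.435+1.571)"
```

```text
time_s: 8.3
eef_pos: [636.0, -77.1, 23.2]
ee_rot: [-0.001, 0.999, 0.032, 0.044]
force: [0.4, 1.1, 2.8]
grip_width: 0.571
grip_force: 43.1
time_s: 8.93
eef_pos: [624.0, -77.7, 153.5]
ee_rot: [-0.002, 0.999, 0.032, 0.043]
force: [0.8, 0.2, 0.4]
grip_width: 1.0
grip_force: 0.0
(array([636.9, -76.1,  50. ,  31.2]), np.float64(-1.502), 1976, np.float64(34.1))
t 9.0s tcp [626.3 -78.5 161.2] fing -1.506 zax [ 0.097  0.002 -0.995] shift [-50.1 196.7   7.2] f [ 1.8 -0.5  7.4] gw 0.995 j6 1.17
az 1.5
```

```bash
python3 -m jog '[{"tx":0,"ty":0,"tz":0,"ax":0,"ay":-0.087,"az":0,"jaw":-1},{"tx":-12.2,"ty":49.2,"tz":0,"ax":0,"ay":0,"az":0,"jaw":-1},{"tx":-12.2,"ty":49.2,"tz":0,"ax":0,"ay":0,"az":0,"jaw":-1},{"tx":-12.2,"ty":49.2,"tz":0,"ax":0,"ay":0,"az":0,"jaw":-1},{"tx":-12.2,"ty":49.2,"tz":0,"ax":0,"ay":0,"az":0,"jaw":-1}]'
python3 -m jog '[{"tx":0,"ty":0,"tz":0,"ax":0,"ay":0,"az":-0.17,"jaw":-1},{"tx":0,"ty":0,"tz":0,"ax":0,"ay":0,"az":-0.17,"jaw":-1},{"tx":0,"ty":0,"tz":0,"ax":0,"ay":0,"az":-0.17,"jaw":-1},{"tx":0,"ty":0,"tz":0,"ax":0,"ay":0,"az":-0.17,"jaw":-1},{"tx":0,"ty":0,"tz":0,"ax":0,"ay":0,"az":-0.17,"jaw":-1}]'
python3 -m jog '[{"tx":0,"ty":0,"tz":0,"ax":0,"ay":0,"az":-0.17,"jaw":-1},{"tx":0,"ty":0,"tz":0,"ax":0,"ay":0,"az":-0.17,"jaw":-1},{"tx":0,"ty":0,"tz":0,"ax":0,"ay":0,"az":-0.17,"jaw":-1},{"tx":0,"ty":0,"tz":0,"ax":0,"ay":0,"az":-0.17,"jaw":-1},{"tx":0,"ty":0,"tz":0,"ax":0,"ay":0,"az":-0.11,"jaw":-1}]'
python3 -c "
from h import *
c=cam('wrist');P=cloud(c);print(rect(P,(590,-278),60,32,60),rect(P,(590,-278),60,46,60))
go(590,-278,15,-1.435+1.571)"
```

```text
time_s: 9.6
eef_pos: [588.0, -278.9, 152.0]
ee_rot: [-0.0, 0.999, 0.032, -0.0]
force: [0.7, 0.3, 0.7]
grip_width: 1.002
grip_force: 0.0
time_s: 10.22
eef_pos: [588.4, -277.3, 151.9]
ee_rot: [-0.0, 0.896, 0.444, -0.0]
force: [0.1, 0.7, 0.5]
grip_width: 0.997
grip_force: 0.0
time_s: 10.85
eef_pos: [588.4, -277.3, 151.9]
ee_rot: [-0.0, 0.657, 0.754, -0.0]
force: [-0.5, -0.4, 1.1]
grip_width: 1.002
grip_force: 0.0
(array([ 589.8, -279.2,   83.8,   44.4]), np.float64(-1.422), 5399, np.float64(47.3)) (array([ 590.2, -280.5,   80.9,   29.3]), np.float64(-1.447), 3237, np.float64(48.9))
t 10.9s tcp [ 588.4 -277.3  151.9] fing 0.142 zax [-0.  0. -1.] shift [ -0.9   1.5 136.9] f [ 0.2 -0.1 -0.5] gw 1.0 j6 -0.76
az 0.006
```

```bash
python3 -m jog '[{"tx":2.5,"ty":1.3,"tz":50,"ax":0,"ay":0,"az":0,"jaw":-1},{"tx":0,"ty":0,"tz":45,"ax":0,"ay":0,"az":0,"jaw":-1},{"tx":0,"ty":0,"tz":30,"ax":0,"ay":0,"az":0,"jaw":-1},{"tx":0,"ty":0,"tz":12,"ax":0,"ay":0,"az":0,"jaw":-1},{"tx":0,"ty":0,"tz":0,"ax":0,"ay":0,"az":0,"jaw":0.3}]' 60
python3 -m jog '[{"tx":0,"ty":0,"tz":0,"ax":0,"ay":0,"az":0,"jaw":0.3},{"tx":0,"ty":0,"tz":0,"ax":0,"ay":0,"az":0,"jaw":0.3},{"tx":0,"ty":0,"tz":0,"ax":0,"ay":0,"az":0,"jaw":0.3},{"tx":0,"ty":0,"tz":0,"ax":0,"ay":0,"az":0,"jaw":0.3}]'
python3 -c "
from h import *
c=cam('wrist');save(c,'w3.png');go(590,-279.5,15,-1.435+1.571)"
```

```text
time_s: 11.52
eef_pos: [589.4, -274.7, 15.2]
ee_rot: [-0.0, 0.658, 0.753, -0.0]
force: [0.0, -1.2, 1.0]
grip_width: 0.818
grip_force: 0.0
time_s: 12.02
eef_pos: [589.0, -275.2, 17.2]
ee_rot: [0.0, 0.658, 0.753, -0.001]
force: [-7.9, 0.3, 6.9]
grip_width: 0.517
grip_force: 60.8
t 12.1s tcp [ 589.  -275.2   17.2] fing 0.134 zax [-0.001 -0.001 -1.   ] shift [-4.3  0.4  2.2] f [-8.2 -0.2  8.4] gw 0.516 j6 -0.75
az -0.002
```

View pics/w3.png

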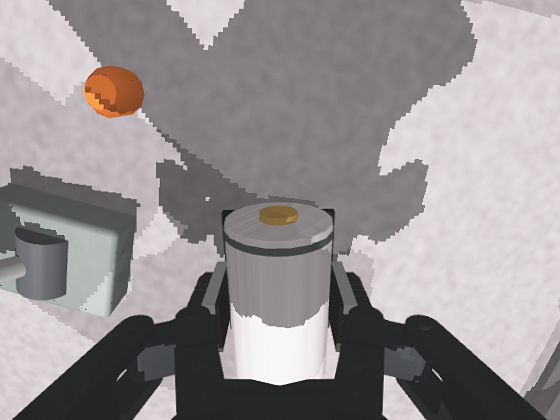

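The cell is held squarely at columns 225–333. Carrying it to lane 0.

```bash
python3 -m jog '[{"tx":0,"ty":0,"tz":-20,"ax":0,"ay":0,"az":0,"jaw":0.3},{"tx":0,"ty":0,"tz":-45,"ax":0,"ay":0,"az":0,"jaw":0.3},{"tx":0,"ty":0,"tz":-48,"ax":0,"ay":0,"az":0,"jaw":0.3},{"tx":24,"ty":14,"tz":0,"ax":0,"ay":0,"az":0,"jaw":0.3},{"tx":38,"ty":22,"tz":0,"ax":0,"ay":0,"az":0,"jaw":0.3}]'
python3 -m jog '[{"tx":40,"ty":23,"tz":0,"ax":0,"ay":0,"az":0,"jaw":0.3},{"tx":40,"ty":23,"tz":0,"ax":0,"ay":0,"az":0,"jaw":0.3},{"tx":35,"ty":20,"tz":0,"ax":0,"ay":0,"az":0,"jaw":0.3},{"tx":15,"ty":9,"tz":0,"ax":0,"ay":0,"az":0.069,"jaw":0.3},{"tx":0,"ty":0,"tz":0,"ax":0.1,"ay":0,"az":0,"jaw":0.3}]'
python3 -m jog '[{"tx":0,"ty":0,"tz":0,"ax":0,"ay":0,"az":0,"jaw":0.3}]'
python3 -c "
from h import *
go(673.5,-69.8,37.4,0.065)
c=cam('wrist');P=cloud(c);save(c,'w4.png')"
```

```text
time_s: 12.7
eef_pos: [617.2, -208.7, 130.5]
ee_rot: [0.001, 0.659, 0.752, 0.0]
force: [0.1, -0.1, -3.8]
grip_width: 0.519
grip_force: 62.7
time_s: 13.32
eef_pos: [673.8, -67.9, 130.5]
ee_rot: [-0.034, 0.683, 0.729, -0.037]
force: [0.1, 0.9, -3.6]
grip_width: 0.514
grip_force: 62.6
time_s: 13.45
eef_pos: [674.6, -69.2, 128.9]
ee_rot: [-0.033, 0.683, 0.729, -0.036]
force: [0.6, -0.4, -2.6]
grip_width: 0.517
grip_force: 62.7
t 13.4s tcp [674.6 -69.2 128.9] fing 0.066 zax [-0.097 -0.007 -0.995] shift [-0.5  7.8 91.2] f [ 0.6 -0.4 -2.6] gw 0.517 j6 -0.32
az 0.001
```

View pics/w4.png

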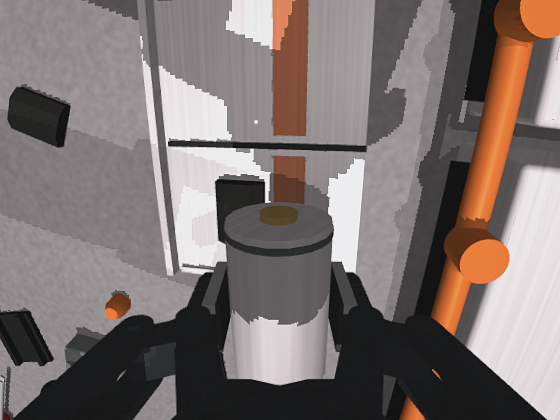

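The cell at columns 225–333 lies parallel with the strip (290,180), with the chock on the downhill side (240,210). Lowering it.

```bash
python3 -m jog '[{"tx":0,"ty":3.8,"tz":40,"ax":0,"ay":0,"az":0,"jaw":0.3},{"tx":-0.5,"ty":4,"tz":35,"ax":0,"ay":0,"az":0,"jaw":0.3},{"tx":0,"ty":0,"tz":12,"ax":0,"ay":0,"az":0,"jaw":0.3},{"tx":0,"ty":0,"tz":0,"ax":0,"ay":0,"az":0,"jaw":0.3}]'
python3 -m jog '[{"tx":0,"ty":0,"tz":2,"ax":0,"ay":0,"az":0,"jaw":0.3},{"tx":0,"ty":0,"tz":0,"ax":0,"ay":0,"az":0,"jaw":0.3}]'
python3 -m jog '[{"tx":0,"ty":0,"tz":1,"ax":0,"ay":0,"az":0,"jaw":0.3},{"tx":0,"ty":0,"tz":0,"ax":0,"ay":0,"az":0,"jaw":0.3}]'
python3 -c "
from h import *
go(673.5,-69.8,37.4,0.065)"
```

```text
time_s: 14.0
eef_pos: [672.8, -70.4, 41.5]
ee_rot: [-0.034, 0.683, 0.729, -0.036]
force: [0.9, 0.9, -1.7]
grip_width: 0.518
grip_force: 62.6
time_s: 14.25
eef_pos: [673.1, -70.3, 40.1]
ee_rot: [-0.033, 0.683, 0.729, -0.036]
force: [-1.1, 0.4, -3.1]
grip_width: 0.517
grip_force: 62.6
time_s: 14.5
eef_pos: [672.8, -70.1, 38.3]
ee_rot: [-0.034, 0.683, 0.729, -0.036]
force: [0.2, 1.0, -1.2]
grip_width: 0.515
grip_force: 62.8
t 14.5s tcp [672.8 -70.1  38.3] fing 0.065 zax [-0.099 -0.007 -0.995] shift [0.3 0.8 0.8] f [ 0.2  1.  -1.2] gw 0.515 j6 -0.32
az 0.0
```

```bash
python3 -m jog '[{"tx":0,"ty":0,"tz":1,"ax":0,"ay":0,"az":0,"jaw":0.3},{"tx":0,"ty":0,"tz":0,"ax":0,"ay":0,"az":0,"jaw":0.3}]'
python3 -m jog '[{"tx":0,"ty":0,"tz":0,"ax":0,"ay":0,"az":0,"jaw":-0.4},{"tx":0,"ty":0,"tz":0,"ax":0,"ay":0,"az":0,"jaw":-0.4},{"tx":0,"ty":0,"tz":0,"ax":0,"ay":0,"az":0,"jaw":-0.4},{"tx":0,"ty":-2,"tz":-20,"ax":0,"ay":0,"az":0,"jaw":-0.4},{"tx":0,"ty":-2,"tz":-30,"ax":0,"ay":0,"az":0,"jaw":-0.4}]'
python3 -m jog '[{"tx":0,"ty":0,"tz":-60,"ax":0,"ay":0,"az":0,"jaw":-1},{"tx":0,"ty":0,"tz":-30,"ax":-0.1,"ay":0,"az":0,"jaw":-1},{"tx":0,"ty":0,"tz":0,"ax":0,"ay":0,"az":0,"jaw":-1}]'
python3 - <<'E'
from h import *
c=cam('wrist');P=cloud(c);print(rect(P,(672,-74),60,52,80),rect(P,(636,-76),32,32,40))
c=cam('scene');save(c,"s2.png")
P=cloud(c);print(rect(P,(430,137),45,9,20),rect(P,(672,-74),60,52,80))
go(430.5,136.8,160,0.035)
E
```

```text
time_s: 14.75
eef_pos: [672.8, -70.2, 38.2]
ee_rot: [-0.034, 0.683, 0.729, -0.036]
force: [-1.8, 0.9, 5.4]
grip_width: 0.515
grip_force: 63.6
time_s: 15.38
eef_pos: [673.3, -70.1, 88.3]
ee_rot: [-0.034, 0.683, 0.729, -0.037]
force: [0.1, -0.1, 0.2]
grip_width: 0.695
grip_force: 0.0
time_s: 15.75
eef_pos: [683.1, -69.8, 181.5]
ee_rot: [0.003, 0.684, 0.73, 0.002]
force: [-0.3, -0.6, -0.2]
grip_width: 0.999
grip_force: 0.0
(array([668.4, -74.3,  83.4,  44.4]), np.float64(-1.511), 4976, np.float64(67.4)) (array([632.9, -76.7,  50.9,  22.7]), np.float64(-1.523), 1236, np.float64(34.2))
(array([422.9, 170.2,  51.7,  22. ]), np.float64(0.018), 104, np.float64(13.1)) (array([672. , -74.1,  83.2,  46. ]), np.float64(1.564), 684, np.float64(67.9))
t 15.8s tcp [682.1 -69.5 176.8] fing 0.065 zax [-0.001 -0.    -1.   ] shift [ 222.2 -237.7   17.1] f [-0.   0.3 -0.7] gw 0.998 j6 -0.34
az 0.03
```

View pics/s2.png

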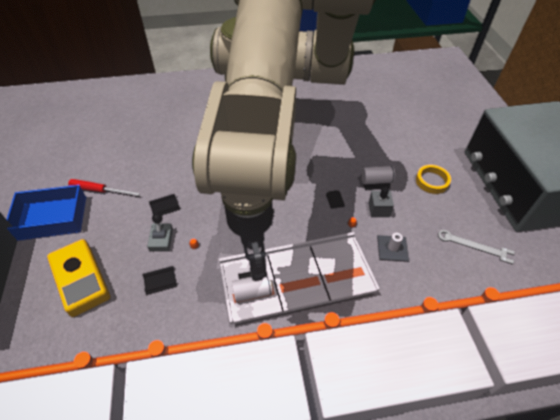

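Lane 0 is in place. Chock C has been knocked and now lies near pixel (336,199), about (423,178). I'll go there and measure it from close by.

```bash
python3 -m jog '[{"tx":44,"ty":-40,"tz":0,"ax":0,"ay":0,"az":0,"jaw":-1},{"tx":44,"ty":-40,"tz":0,"ax":0,"ay":0,"az":0,"jaw":-1},{"tx":44,"ty":-40,"tz":0,"ax":0,"ay":0,"az":0,"jaw":-1},{"tx":44,"ty":-40,"tz":0,"ax":0,"ay":0,"az":0,"jaw":-1},{"tx":44,"ty":-40,"tz":0,"ax":0,"ay":0,"az":0,"jaw":-1}]'
python3 -m jog '[{"tx":44,"ty":-40,"tz":10,"ax":0,"ay":0,"az":0.03,"jaw":-1},{"tx":0,"ty":0,"tz":0,"ax":0,"ay":0,"az":0,"jaw":-1}]'
python3 - <<'E'
from h import *
c=cam('wrist');P=cloud(c);print(rect(P,(424,176),50,9,20));d=place_of("chock0","wrist");print([(x["conf"],x["centre"],atz(c,x["centre"],0)) for x in d[:2]])
q=rect(P,(424,176),50,9,20); go(q[0][0],q[0][1],0.5,q[1])
E
```

```text
time_s: 16.48
eef_pos: [466.6, 138.1, 175.6]
ee_rot: [-0.001, 0.684, 0.73, -0.001]
force: [0.9, 1.1, -0.7]
grip_width: 1.003
grip_force: 0.0
time_s: 16.73
eef_pos: [422.8, 180.2, 165.3]
ee_rot: [-0.001, 0.693, 0.721, -0.002]
force: [-0.6, -0.1, 0.6]
grip_width: 0.999
grip_force: 0.0
(array([421.8, 177.9,  50.2,  31. ]), np.float64(0.038), 1627, np.float64(11.7))
[(0.83, [447.0, 401.1], array([652.31842067, -98.16016298,   0.        ])), (0.83, [292.8, 347.3], array([446.41471681, -11.17276057,   0.        ]))]
t 16.8s tcp [425.8 178.4 166.1] fing 0.036 zax [-0.002 -0.001 -1.   ] shift [ -0.3  -3.7 165.6] f [ 0.5 -0.1 -0.8] gw 1.002 j6 0.11
az -0.002
```

```bash
python3 -m jog '[{"tx":-0.3,"ty":-3.7,"tz":50,"ax":0,"ay":0,"az":0,"jaw":-1},{"tx":0,"ty":0,"tz":55,"ax":0,"ay":0,"az":0,"jaw":-1},{"tx":0,"ty":0,"tz":40,"ax":0,"ay":0,"az":0,"jaw":-1},{"tx":0,"ty":0,"tz":20.5,"ax":0,"ay":0,"az":0,"jaw":-1},{"tx":0,"ty":0,"tz":0,"ax":0,"ay":0,"az":0,"jaw":0.3}]' 40
python3 -m jog '[{"tx":0,"ty":0,"tz":0,"ax":0,"ay":0,"az":0,"jaw":0.3},{"tx":0,"ty":0,"tz":0,"ax":0,"ay":0,"az":0,"jaw":0.3},{"tx":0,"ty":0,"tz":0,"ax":0,"ay":0,"az":0,"jaw":0.3},{"tx":0,"ty":0,"tz":0,"ax":0,"ay":0,"az":0,"jaw":0.3}]'
python3 -m jog '[{"tx":0,"ty":0,"tz":-50,"ax":0,"ay":0,"az":0,"jaw":0.3},{"tx":0,"ty":0,"tz":-50,"ax":0,"ay":0,"az":0,"jaw":0.3},{"tx":0,"ty":0,"tz":0,"ax":0,"ay":0,"az":0,"jaw":0.3}]'
python3 - <<'E'
from h import *
go(657.4-36.4,135-2.4,100,-1.506)
E
```

```text
time_s: 17.45
eef_pos: [422.1, 177.0, -0.3]
ee_rot: [-0.001, 0.695, 0.719, -0.001]
force: [0.4, -0.3, -0.0]
grip_width: 0.814
grip_force: 0.0
time_s: 17.95
eef_pos: [423.0, 177.8, 2.1]
ee_rot: [0.001, 0.695, 0.719, 0.001]
force: [0.5, -1.5, 6.7]
grip_width: 0.571
grip_force: 42.4
time_s: 18.32
eef_pos: [423.8, 178.3, 104.2]
ee_rot: [0.002, 0.695, 0.719, 0.003]
force: [0.2, 0.3, -2.2]
grip_width: 0.57
grip_force: 42.8
t 18.3s tcp [423.8 178.3 104.2] fing 0.035 zax [ 0.007  0.001 -1.   ] shift [-52.6 195.4   5.5] f [ 0.2  0.3 -2.2] gw 0.57 j6 0.11
az 1.541
```

```bash
python3 -m jog '[{"tx":-10.5,"ty":39.1,"tz":0,"ax":0,"ay":0,"az":0,"jaw":0.3},{"tx":-10.5,"ty":39.1,"tz":0,"ax":0,"ay":0,"az":0,"jaw":0.3},{"tx":-10.5,"ty":39.1,"tz":0,"ax":0,"ay":0,"az":0,"jaw":0.3},{"tx":-10.5,"ty":39.1,"tz":0,"ax":0,"ay":0,"az":0,"jaw":0.3},{"tx":-10.5,"ty":39.1,"tz":0,"ax":0,"ay":0,"az":0,"jaw":0.3}]'
python3 -m jog '[{"tx":0,"ty":0,"tz":0,"ax":0,"ay":0,"az":0.17,"jaw":0.3},{"tx":0,"ty":0,"tz":0,"ax":0,"ay":0,"az":0.17,"jaw":0.3},{"tx":0,"ty":0,"tz":0,"ax":0,"ay":0,"az":0.17,"jaw":0.3},{"tx":0,"ty":0,"tz":0,"ax":0,"ay":0,"az":0.17,"jaw":0.3},{"tx":0,"ty":0,"tz":0,"ax":0,"ay":0,"az":0.17,"jaw":0.3}]'
python3 -m jog '[{"tx":0,"ty":0,"tz":0,"ax":0,"ay":0,"az":0.17,"jaw":0.3},{"tx":0,"ty":0,"tz":0,"ax":0,"ay":0,"az":0.17,"jaw":0.3},{"tx":0,"ty":0,"tz":0,"ax":0,"ay":0,"az":0.17,"jaw":0.3},{"tx":0,"ty":0,"tz":0,"ax":0,"ay":0,"az":0.18,"jaw":0.3},{"tx":0,"ty":0,"tz":0,"ax":0,"ay":0.087,"az":0,"jaw":0.3}]'
python3 -m jog '[{"tx":0,"ty":0,"tz":0,"ax":0,"ay":0,"az":0,"jaw":0.3}]'
python3 - <<'E'
from h import *
go(657.4-36.4,135-2.4,25,-1.506)
c=cam('wrist')
P=cloud(c);hsv=cv2.cvtColor(c["color"],cv2.COLOR_RGB2HSV)
o=((hsv[...,0]<15)&(hsv[...,1]>120)&(P[...,2]>15)&(P[...,2]<40)&(abs(P[...,0]-657)<35)&(abs(P[...,1]-135)<51))
print(cv2.minAreaRect(P[o][:,:2].astype(np.float32)),o.sum())
E
```

```text
time_s: 18.95
eef_pos: [619.9, 131.9, 99.3]
ee_rot: [-0.001, 0.695, 0.719, -0.001]
force: [-0.4, 0.0, -1.4]
grip_width: 0.571
grip_force: 42.7
time_s: 19.58
eef_pos: [618.6, 132.3, 99.3]
ee_rot: [-0.0, 0.93, 0.366, -0.001]
force: [-0.3, -0.5, -1.4]
grip_width: 0.575
grip_force: 42.8
time_s: 20.2
eef_pos: [619.3, 132.2, 99.1]
ee_rot: [-0.002, 0.999, 0.032, 0.043]
force: [1.1, 0.7, -1.5]
grip_width: 0.57
grip_force: 42.8
time_s: 20.32
eef_pos: [618.0, 132.4, 99.8]
ee_rot: [-0.001, 0.999, 0.033, 0.042]
force: [0.5, -0.1, -0.4]
grip_width: 0.568
grip_force: 42.8
t 20.3s tcp [618.  132.4  99.8] fing -1.505 zax [ 0.083  0.006 -0.996] shift [-3.3 -0.  74.8] f [ 0.5 -0.1 -0.4] gw 0.568 j6 1.53
az 0.001
((659.0008544921875, 135.62986755371094), (23.52645492553711, 89.41265869140625), 3.815028667449951) 4547
```

```bash
python3 -m jog '[{"tx":-3.5,"ty":-0.5,"tz":35,"ax":0,"ay":0,"az":0,"jaw":0.3},{"tx":0,"ty":0,"tz":25,"ax":0,"ay":0,"az":0,"jaw":0.3},{"tx":0,"ty":0,"tz":9,"ax":0,"ay":0,"az":0,"jaw":0.3},{"tx":0,"ty":0,"tz":2,"ax":0,"ay":0,"az":0,"jaw":0.3},{"tx":0,"ty":0,"tz":0,"ax":0,"ay":0,"az":0,"jaw":0.3}]'
python3 -m jog '[{"tx":0,"ty":0,"tz":1.5,"ax":0,"ay":0,"az":0,"jaw":0.3},{"tx":0,"ty":0,"tz":0,"ax":0,"ay":0,"az":0,"jaw":0.3}]'
python3 -m jog '[{"tx":0,"ty":0,"tz":1.5,"ax":0,"ay":0,"az":0,"jaw":0.3},{"tx":0,"ty":0,"tz":0,"ax":0,"ay":0,"az":0,"jaw":0.3}]'
python3 -c "
from h import *
go(622,133,23.5,-1.506)"
```

```text
time_s: 21.0
eef_pos: [622.5, 133.0, 30.9]
ee_rot: [-0.001, 0.998, 0.033, 0.044]
force: [0.4, 0.1, -1.0]
grip_width: 0.566
grip_force: 42.7
time_s: 21.25
eef_pos: [622.2, 133.0, 29.0]
ee_rot: [-0.001, 0.999, 0.033, 0.044]
force: [1.4, -0.7, -0.7]
grip_width: 0.571
grip_force: 42.7
time_s: 21.5
eef_pos: [622.2, 133.0, 27.0]
ee_rot: [-0.001, 0.999, 0.033, 0.043]
force: [0.4, -0.2, -1.4]
grip_width: 0.57
grip_force: 42.7
t 21.5s tcp [622.2 133.   27. ] fing -1.505 zax [ 0.087  0.006 -0.996] shift [-0.5 -0.   3.5] f [ 0.4 -0.2 -1.4] gw 0.57 j6 1.53
az 0.001
```

```bash
python3 -m jog '[{"tx":-0.3,"ty":0,"tz":1.5,"ax":0,"ay":0,"az":0,"jaw":0.3},{"tx":0,"ty":0,"tz":0,"ax":0,"ay":0,"az":0,"jaw":0.3}]' | grep -E "force: \[|eef"
python3 -m jog '[{"tx":0,"ty":0,"tz":1.2,"ax":0,"ay":0,"az":0,"jaw":0.3},{"tx":0,"ty":0,"tz":0,"ax":0,"ay":0,"az":0,"jaw":0.3}]'| grep -E "force: \[|eef"
python3 -m jog '[{"tx":0,"ty":0,"tz":0.5,"ax":0,"ay":0,"az":0,"jaw":0.3},{"tx":0,"ty":0,"tz":0,"ax":0,"ay":0,"az":0,"jaw":0.3}]'| grep -E "force: \[|eef"
```

```text
eef_pos: [622.0, 133.0, 25.4]
force: [0.2, -0.2, -2.4]
eef_pos: [622.2, 133.0, 24.7]
force: [-2.8, -0.2, 3.0]
eef_pos: [622.2, 133.0, 24.7]
force: [-3.9, -0.8, 8.3]
```

```bash
python3 -m jog '[{"tx":0,"ty":0,"tz":0,"ax":0,"ay":0,"az":0,"jaw":-0.45},{"tx":0,"ty":0,"tz":0,"ax":0,"ay":0,"az":0,"jaw":-0.45},{"tx":0,"ty":0,"tz":-30,"ax":0,"ay":0,"az":0,"jaw":-0.45},{"tx":0,"ty":0,"tz":-50,"ax":0,"ay":0,"az":0,"jaw":-1},{"tx":0,"ty":0,"tz":-50,"ax":0,"ay":-0.087,"az":0,"jaw":-1}]'
python3 -m jog '[{"tx":0,"ty":0,"tz":0,"ax":0,"ay":0,"az":0,"jaw":-1}]'
python3 -c "
from h import *
c=cam('wrist');P=cloud(c);print(rect(P,(622,133),40,31,42))
go(374,307,155,-0.084)"
```

```text
time_s: 22.88
eef_pos: [609.9, 132.3, 154.8]
ee_rot: [0.0, 0.999, 0.033, -0.001]
force: [0.9, 0.0, -0.2]
grip_width: 1.003
grip_force: 0.0
time_s: 23.0
eef_pos: [613.0, 132.3, 157.4]
ee_rot: [0.0, 0.999, 0.033, 0.004]
force: [-0.4, 0.3, -1.1]
grip_width: 0.998
grip_force: 0.0
(array([624.4, 133.9,  50.1,  33.5]), np.float64(-1.506), 2211, np.float64(34.2))
t 23.1s tcp [611.8 132.2 154.5] fing -1.505 zax [ 0.003  0.    -1.   ] shift [-225.8 -190.    -1.2] f [-0.2 -0.4 -0.6] gw 0.998 j6 1.53
az -1.421
```

```bash
python3 -m jog '[{"tx":-45.2,"ty":-38,"tz":0,"ax":0,"ay":0,"az":0,"jaw":-1},{"tx":-45.2,"ty":-38,"tz":0,"ax":0,"ay":0,"az":0,"jaw":-1},{"tx":-45.2,"ty":-38,"tz":0,"ax":0,"ay":0,"az":0,"jaw":-1},{"tx":-45.2,"ty":-38,"tz":0,"ax":0,"ay":0,"az":0,"jaw":-1},{"tx":-45.2,"ty":-38,"tz":0,"ax":0,"ay":0,"az":0,"jaw":-1}]'
python3 -m jog '[{"tx":0,"ty":0,"tz":0,"ax":0,"ay":0,"az":-0.17,"jaw":-1},{"tx":0,"ty":0,"tz":0,"ax":0,"ay":0,"az":-0.17,"jaw":-1},{"tx":0,"ty":0,"tz":0,"ax":0,"ay":0,"az":-0.17,"jaw":-1},{"tx":0,"ty":0,"tz":0,"ax":0,"ay":0,"az":-0.17,"jaw":-1},{"tx":0,"ty":0,"tz":0,"ax":0,"ay":0,"az":-0.17,"jaw":-1}]'
python3 -m jog '[{"tx":0,"ty":0,"tz":0,"ax":0,"ay":0,"az":-0.17,"jaw":-1},{"tx":0,"ty":0,"tz":0,"ax":0,"ay":0,"az":-0.17,"jaw":-1},{"tx":0,"ty":0,"tz":0,"ax":0,"ay":0,"az":-0.17,"jaw":-1},{"tx":0,"ty":0,"tz":0,"ax":0,"ay":0,"az":-0.06,"jaw":-1},{"tx":0,"ty":0,"tz":0,"ax":0,"ay":0,"az":0,"jaw":-1}]'
python3 -c "
from h import *
c=cam('wrist');P=cloud(c);print(rect(P,(374,307),60,32,60),rect(P,(374,307),60,46,60))
go(374,307,15,-0.084)"
```

```text
time_s: 23.68
eef_pos: [370.7, 307.5, 152.0]
ee_rot: [0.0, 0.999, 0.033, -0.001]
force: [-0.5, 0.8, 1.4]
grip_width: 0.999
grip_force: 0.0
time_s: 24.3
eef_pos: [372.2, 306.6, 151.9]
ee_rot: [-0.0, 0.896, 0.445, -0.001]
force: [-0.8, 1.2, -0.5]
grip_width: 1.001
grip_force: 0.0
time_s: 24.92
eef_pos: [372.4, 306.7, 152.1]
ee_rot: [-0.0, 0.737, 0.676, -0.001]
force: [-0.3, -0.1, -0.0]
grip_width: 1.001
grip_force: 0.0
(array([374.6, 308.5,  83.5,  44.9]), np.float64(1.497), 5439, np.float64(47.3)) (array([375. , 307. ,  80.5,  29.2]), np.float64(1.492), 3241, np.float64(48.9))
t 25.0s tcp [372.5 306.7 152.4] fing -0.086 zax [-0.001 -0.001 -1.   ] shift [  0.5   1.7 137.4] f [-0.1  0.6  0.3] gw 1.0 j6 0.53
az -0.002
```

```bash
python3 -m jog '[{"tx":0.6,"ty":2.2,"tz":50,"ax":0,"ay":0,"az":0,"jaw":-1},{"tx":0,"ty":0,"tz":45,"ax":0,"ay":0,"az":0,"jaw":-1},{"tx":0,"ty":0,"tz":30,"ax":0,"ay":0,"az":0,"jaw":-1},{"tx":0,"ty":0,"tz":11,"ax":0,"ay":0,"az":0,"jaw":-1},{"tx":0,"ty":0,"tz":0,"ax":0,"ay":0,"az":0,"jaw":0.3}]' 60
python3 -m jog '[{"tx":0,"ty":0,"tz":0,"ax":0,"ay":0,"az":0,"jaw":0.3},{"tx":0,"ty":0,"tz":0,"ax":0,"ay":0,"az":0,"jaw":0.3},{"tx":0,"ty":0,"tz":0,"ax":0,"ay":0,"az":0,"jaw":0.3},{"tx":0,"ty":0,"tz":0,"ax":0,"ay":0,"az":0,"jaw":0.3}]'
python3 -c "
from h import *
go(374.8,307.5,15,-0.082)"
python3 -m jog '[{"tx":0,"ty":0,"tz":-20,"ax":0,"ay":0,"az":0,"jaw":0.3},{"tx":0,"ty":0,"tz":-50,"ax":0,"ay":0,"az":0,"jaw":0.3},{"tx":0,"ty":0,"tz":-60,"ax":0,"ay":0,"az":0,"jaw":0.3},{"tx":0,"ty":0,"tz":0,"ax":0,"ay":0,"az":0,"jaw":0.3}]'
python3 -c "
from h import *
go(662-1.2,136,130,0.065)"
```

```text
time_s: 25.6
eef_pos: [375.2, 307.4, 17.4]
ee_rot: [-0.0, 0.737, 0.676, -0.0]
force: [0.4, -0.4, 0.1]
grip_width: 0.813
grip_force: 0.0
time_s: 26.1
eef_pos: [374.4, 307.8, 18.7]
ee_rot: [-0.001, 0.737, 0.676, -0.0]
force: [-8.4, 1.0, 11.6]
grip_width: 0.521
grip_force: 60.3
t 26.1s tcp [374.4 307.8  18.7] fing -0.085 zax [-0.001  0.001 -1.   ] shift [-0.2  0.4  3.7] f [-8.4  1.  11.6] gw 0.521 j6 0.53
az -0.003
time_s: 26.6
eef_pos: [377.0, 308.4, 151.9]
ee_rot: [0.001, 0.736, 0.676, 0.005]
force: [0.1, -0.5, -4.2]
grip_width: 0.516
grip_force: 63.5
t 26.6s tcp [377.  308.4 151.9] fing -0.085 zax [ 0.009  0.004 -1.   ] shift [-147.8  297.2   23.6] f [ 0.1 -0.5 -4.2] gw 0.516 j6 0.53
az -0.15
```

```bash
python3 -m jog '[{"tx":-14,"ty":28,"tz":0,"ax":0,"ay":0,"az":0,"jaw":0.3},{"tx":-22,"ty":44,"tz":0,"ax":0,"ay":0,"az":0,"jaw":0.3},{"tx":-25,"ty":51,"tz":0,"ax":0,"ay":0,"az":0,"jaw":0.3},{"tx":-25,"ty":51,"tz":0,"ax":0,"ay":0,"az":0,"jaw":0.3},{"tx":-25,"ty":51,"tz":0,"ax":0,"ay":0,"az":0,"jaw":0.3}]'
python3 -m jog '[{"tx":-22,"ty":44,"tz":0,"ax":0,"ay":0,"az":0,"jaw":0.3},{"tx":-14.8,"ty":28,"tz":0,"ax":0,"ay":0,"az":0,"jaw":0.3},{"tx":0,"ty":0,"tz":0,"ax":0,"ay":0,"az":-0.15,"jaw":0.3},{"tx":0,"ty":0,"tz":20,"ax":0.1,"ay":0,"az":0,"jaw":0.3},{"tx":0,"ty":0,"tz":0,"ax":0,"ay":0,"az":0,"jaw":0.3}]'
python3 -c "
from h import *
go(661,136,39,0.065)
c=cam('wrist');save(c,'w5.png')"
```

```text
time_s: 27.22
eef_pos: [590.8, 176.5, 146.1]
ee_rot: [-0.001, 0.737, 0.676, -0.001]
force: [0.2, 1.0, -2.8]
grip_width: 0.516
grip_force: 63.3
time_s: 27.85
eef_pos: [657.9, 134.7, 123.8]
ee_rot: [-0.036, 0.683, 0.729, -0.038]
force: [-0.3, 0.3, -2.8]
grip_width: 0.51
grip_force: 63.3
t 27.9s tcp [657.9 134.7 123.8] fing 0.065 zax [-0.105 -0.007 -0.995] shift [ 1.1 12.1 84. ] f [-0.3  0.3 -2.8] gw 0.51 j6 -0.03
az -0.0
```

View pics/w5.png

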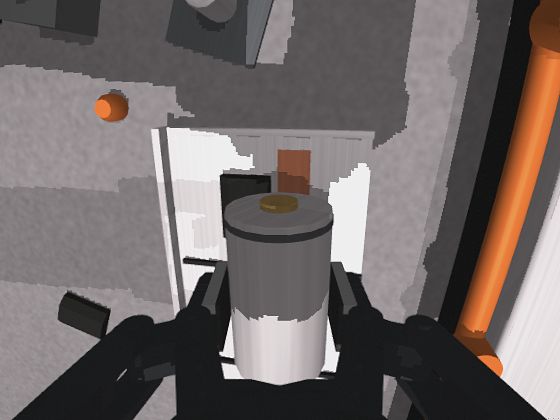

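The cell is held well (columns 225–333), with the chock (245,200) downhill and the strip (293,170) under it. Lowering it.

```bash
python3 -m jog '[{"tx":1,"ty":6,"tz":40,"ax":0,"ay":0,"az":0,"jaw":0.3},{"tx":0,"ty":6,"tz":30,"ax":0,"ay":0,"az":0,"jaw":0.3},{"tx":0,"ty":0,"tz":10,"ax":0,"ay":0,"az":0,"jaw":0.3},{"tx":0,"ty":0,"tz":0,"ax":0,"ay":0,"az":0,"jaw":0.3}]'| grep -E "force: \[|eef"
python3 -m jog '[{"tx":0,"ty":0,"tz":1.5,"ax":0,"ay":0,"az":0,"jaw":0.3},{"tx":0,"ty":0,"tz":0,"ax":0,"ay":0,"az":0,"jaw":0.3}]'| grep -E "force: \[|eef"
python3 -m jog '[{"tx":0,"ty":0,"tz":1.2,"ax":0,"ay":0,"az":0,"jaw":0.3},{"tx":0,"ty":0,"tz":0,"ax":0,"ay":0,"az":0,"jaw":0.3}]'| grep -E "force: \[|eef"
```

```text
eef_pos: [662.4, 136.2, 47.4]
force: [0.5, 0.1, -3.6]
eef_pos: [662.7, 136.2, 46.2]
force: [-1.0, -0.2, -3.4]
eef_pos: [662.2, 136.1, 43.9]
force: [-0.0, 0.1, -3.4]
```

```bash
python3 -m jog '[{"tx":0,"ty":0,"tz":2.5,"ax":0,"ay":0,"az":0,"jaw":0.3},{"tx":0,"ty":0,"tz":0,"ax":0,"ay":0,"az":0,"jaw":0.3}]'| grep -E "force: \[|eef"
python3 -m jog '[{"tx":0,"ty":0,"tz":1.2,"ax":0,"ay":0,"az":0,"jaw":0.3},{"tx":0,"ty":0,"tz":0,"ax":0,"ay":0,"az":0,"jaw":0.3}]'| grep -E "force: \[|eef"
python3 -m jog '[{"tx":0,"ty":0,"tz":0.8,"ax":0,"ay":0,"az":0,"jaw":0.3},{"tx":0,"ty":0,"tz":0,"ax":0,"ay":0,"az":0,"jaw":0.3}]'| grep -E "force: \[|eef"
```

```text
eef_pos: [661.8, 136.1, 41.1]
force: [-0.1, 0.4, -2.5]
eef_pos: [661.8, 136.1, 40.2]
force: [-0.3, 0.0, -2.8]
eef_pos: [661.8, 136.1, 40.1]
force: [-2.6, -0.9, 3.8]
```

```bash
python3 -m jog '[{"tx":0,"ty":0,"tz":0,"ax":0,"ay":0,"az":0,"jaw":-0.4},{"tx":0,"ty":0,"tz":0,"ax":0,"ay":0,"az":0,"jaw":-0.4},{"tx":0,"ty":0,"tz":0,"ax":0,"ay":0,"az":0,"jaw":-0.4},{"tx":0,"ty":-2,"tz":-20,"ax":0,"ay":0,"az":0,"jaw":-0.4},{"tx":0,"ty":-2,"tz":-30,"ax":0,"ay":0,"az":0,"jaw":-0.4}]'
python3 -m jog '[{"tx":0,"ty":0,"tz":-60,"ax":0,"ay":0,"az":0,"jaw":-1},{"tx":0,"ty":0,"tz":-40,"ax":-0.1,"ay":0,"az":0,"jaw":-1},{"tx":0,"ty":0,"tz":0,"ax":0,"ay":0,"az":0,"jaw":-1}]'
python3 - <<'E'
from h import *
c=cam('wrist');P=cloud(c);print(rect(P,(660,136),60,52,80),rect(P,(623,133),32,32,40))
go(440,283,190,-0.168)
E
```

```text
time_s: 30.28
eef_pos: [662.6, 136.2, 90.9]
ee_rot: [-0.034, 0.683, 0.729, -0.037]
force: [-0.7, -0.2, -0.8]
grip_width: 0.7
grip_force: 0.0
time_s: 30.65
eef_pos: [673.7, 137.0, 195.2]
ee_rot: [0.003, 0.684, 0.73, 0.003]
force: [-0.3, -0.3, 0.4]
grip_width: 0.999
grip_force: 0.0
(array([656.5, 136.4,  83.3,  44.5]), np.float64(-1.498), 4592, np.float64(67.6)) (array([620.6, 133.4,  50.7,  22.8]), np.float64(-1.498), 1166, np.float64(34.4))
t 30.7s tcp [672.9 136.9 192.1] fing 0.065 zax [ 0.004  0.    -1.   ] shift [ 161.  -222.9    1.2] f [-0.2  0.7 -1. ] gw 1.002 j6 -0.03
az 0.233
```

```bash
python3 -m jog '[{"tx":28,"ty":-38.4,"tz":0,"ax":0,"ay":0,"az":0,"jaw":-1},{"tx":28,"ty":-38.4,"tz":0,"ax":0,"ay":0,"az":0,"jaw":-1},{"tx":28,"ty":-38.4,"tz":0,"ax":0,"ay":0,"az":0,"jaw":-1},{"tx":28,"ty":-38.4,"tz":0,"ax":0,"ay":0,"az":0,"jaw":-1},{"tx":28,"ty":-38.4,"tz":0,"ax":0,"ay":0,"az":0,"jaw":-1}]'
python3 -m jog '[{"tx":0,"ty":0,"tz":0,"ax":0,"ay":0,"az":0.117,"jaw":-1},{"tx":0,"ty":0,"tz":0,"ax":0,"ay":0,"az":0.116,"jaw":-1},{"tx":0,"ty":0,"tz":0,"ax":0,"ay":0,"az":0,"jaw":-1}]'
python3 - <<'E'
from h import *
c=cam('wrist');P=cloud(c);save(c,"w6.png")
print("handle",rect(P,(471,283),25,65,95),rect(P,(471,283),25,77,95),"stand",rect(P,(471,283),45,42,53),"flange",rect(P,(471,283),20,50,60))
go(471,283,70,-0.168)
E
```

```text
time_s: 31.32
eef_pos: [470.3, 264.6, 188.3]
ee_rot: [-0.001, 0.684, 0.73, -0.001]
force: [0.1, 0.7, 0.6]
grip_width: 1.0
grip_force: 0.0
time_s: 31.7
eef_pos: [471.7, 264.0, 188.5]
ee_rot: [-0.0, 0.764, 0.646, -0.001]
force: [0.2, 0.1, -0.1]
grip_width: 0.998
grip_force: 0.0
handle (array([471.3, 283.7,  14.4,  14. ]), np.float64(-1.352), 408, np.float64(80.7)) (array([471.3, 283.6,  14.3,  14. ]), np.float64(-1.344), 335, np.float64(80.9)) stand (array([471.4, 283.8,  50.3,  50.1]), np.float64(1.4), 2798, np.float64(47.0)) flange (array([472.7, 287.6,  19.5,  11.3]), np.float64(-0.354), 126, np.float64(51.4))
t 31.8s tcp [471.8 263.9 188.5] fing -0.166 zax [-0.002 -0.001 -1.   ] shift [ 18.8  -3.8 118.5] f [-0.2 -0.   0.9] gw 0.997 j6 0.46
az 0.002
```

View pics/w6.png

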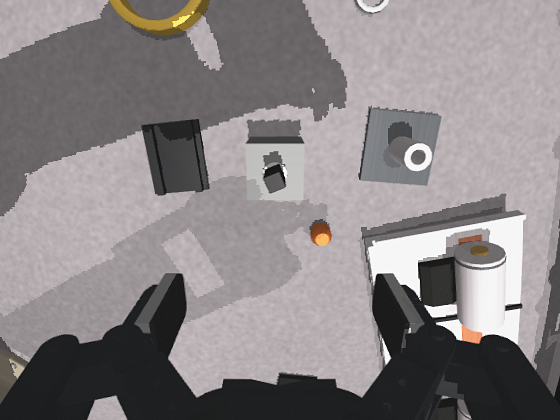

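The handle is at (273,178), turned relative to its stand. The well mouth is at (418,156), and lane 2's cell sits against its chock (437,282). Going in to grip.

```bash
python3 - <<'E'
from h import *
c=cam('wrist');P=cloud(c)
m=(np.hypot(P[...,0]-595,P[...,1]-277)<20)&(P[...,2]>46)&(P[...,2]<58);q=P[m][:,:2].astype(np.float32)
print("well",cv2.minEnclosingCircle(q),cv2.fitEllipse(cv2.convexHull(q)),np.median(P[m][:,2]))
print([(round(d["conf"],2),d["centre"],atz(c,d["centre"],52)) for d in place_of("well_mouth","wrist")[:2]])
E
python3 -m jog '[{"tx":19.5,"ty":-3.6,"tz":30,"ax":0,"ay":0,"az":0,"jaw":-1},{"tx":0,"ty":0,"tz":0,"ax":0,"ay":0,"az":-0.13,"jaw":-1},{"tx":0,"ty":0,"tz":0,"ax":0,"ay":0,"az":-0.13,"jaw":-1},{"tx":0,"ty":0,"tz":0,"ax":0,"ay":0,"az":-0.129,"jaw":-1},{"tx":0,"ty":0,"tz":0,"ax":0,"ay":0,"az":0,"jaw":-1}]'
python3 - <<'E'
from h import *
c=cam('wrist');P=cloud(c)
print("handle",rect(P,(471,283),25,77,95))
go(471.3,283.7,58,0.223)
E
```

```text
well ((594.304443359375, 277.9412841796875), 12.641719818115234) ((594.1612548828125, 277.9673156738281), (23.782556533813477, 24.984445571899414), 2.124242067337036) 50.61618824887117
[(0.57, [417.1, 155.1], array([593.62074124, 279.85316731,  52.        ]))]
time_s: 32.48
eef_pos: [471.7, 283.8, 158.9]
ee_rot: [-0.0, 0.625, 0.781, -0.0]
force: [1.0, 0.3, -0.6]
grip_width: 1.001
grip_force: 0.0
handle (array([471.5, 283.8,  14.1,  13.5]), np.float64(-1.352), 399, np.float64(80.8))
t 32.5s tcp [471.7 283.8 158.9] fing 0.219 zax [-0. -0. -1.] shift [ -0.   -0.4 100.9] f [ 0.5 -0.5  0.3] gw 1.001 j6 0.11
az -0.004
```

```bash
python3 -m jog '[{"tx":0,"ty":-0.3,"tz":45,"ax":0,"ay":0,"az":-0.004,"jaw":-1},{"tx":0,"ty":0,"tz":40,"ax":0,"ay":0,"az":0,"jaw":-1},{"tx":0,"ty":0,"tz":16,"ax":0,"ay":0,"az":0,"jaw":-1},{"tx":0,"ty":0,"tz":0,"ax":0,"ay":0,"az":0,"jaw":0},{"tx":0,"ty":0,"tz":0,"ax":0,"ay":0,"az":0,"jaw":0.9}]' 40
python3 -m jog '[{"tx":0,"ty":0,"tz":0,"ax":0,"ay":0,"az":0,"jaw":0.9},{"tx":0,"ty":0,"tz":0,"ax":0,"ay":0,"az":0,"jaw":0.9},{"tx":0,"ty":0,"tz":0,"ax":0,"ay":0,"az":0,"jaw":0.9},{"tx":0,"ty":0,"tz":0,"ax":0,"ay":0,"az":0,"jaw":0.9},{"tx":0,"ty":0,"tz":0,"ax":0,"ay":0,"az":0,"jaw":0.9}]'
python3 -c "
from h import *
go(471.4,283.7,58,0.223)"
python3 -m jog '[{"tx":0,"ty":0,"tz":-30,"ax":0,"ay":0,"az":0,"jaw":0.9},{"tx":0,"ty":0,"tz":-40,"ax":0,"ay":0,"az":0,"jaw":0.9},{"tx":0,"ty":0,"tz":-10,"ax":0,"ay":0,"az":0,"jaw":0.9},{"tx":0,"ty":0,"tz":0,"ax":0,"ay":0,"az":0,"jaw":0.9}]'
python3 - <<'E'
from h import *
go(594.2,278,120,0.223)
c=cam('wrist');save(c,"w7.png")
E
```

```text
time_s: 33.15
eef_pos: [472.3, 284.1, 59.6]
ee_rot: [0.001, 0.623, 0.782, 0.001]
force: [-0.0, -0.4, 0.4]
grip_width: 0.606
grip_force: 0.0
time_s: 33.78
eef_pos: [471.8, 283.9, 58.9]
ee_rot: [0.0, 0.623, 0.782, 0.0]
force: [-1.2, -1.0, 6.4]
grip_width: 0.151
grip_force: 41.2
t 33.8s tcp [471.8 283.9  58.9] fing 0.225 zax [ 0.001  0.    -1.   ] shift [-0.1 -0.4  0.9] f [-1.2 -1.   6.4] gw 0.151 j6 0.1
az 0.002
time_s: 34.28
eef_pos: [471.4, 283.8, 137.9]
ee_rot: [0.0, 0.623, 0.782, 0.0]
force: [-0.3, -0.6, -1.3]
grip_width: 0.152
grip_force: 40.4
t 34.3s tcp [471.4 283.8 137.9] fing 0.225 zax [ 0.  0. -1.] shift [-33.1 118.4  17.9] f [-0.3 -0.6 -1.3] gw 0.152 j6 0.1
az 0.002
```

View pics/w7.png

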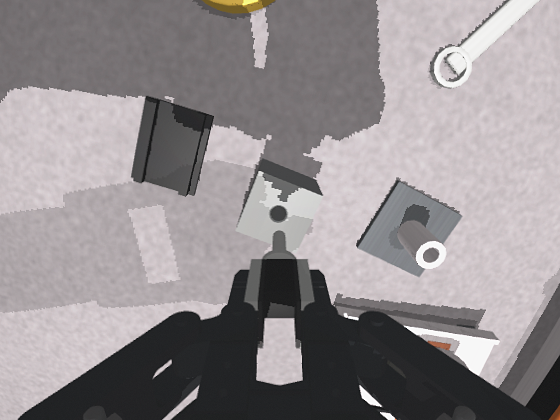

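The probe hangs straight from the fingers with its rod at (279,240), and the well mouth is at (431,255). Moving over the well.

```bash
python3 -m jog '[{"tx":-8,"ty":29,"tz":0,"ax":0,"ay":0,"az":0,"jaw":0.9},{"tx":-9,"ty":33,"tz":0,"ax":0,"ay":0,"az":0,"jaw":0.9},{"tx":-9,"ty":33,"tz":0,"ax":0,"ay":0,"az":0,"jaw":0.9},{"tx":-7.1,"ty":23.4,"tz":0,"ax":0,"ay":0,"az":0,"jaw":0.9},{"tx":0,"ty":0,"tz":0,"ax":0,"ay":0,"az":0,"jaw":0.9}]'
python3 -m jog '[{"tx":0,"ty":0,"tz":20,"ax":0,"ay":0,"az":0,"jaw":0.9},{"tx":0,"ty":0,"tz":0,"ax":0,"ay":0,"az":0,"jaw":0.9}]'
python3 - <<'E'
from h import *
go(594.2,278,100,0.223)
for n in("wrist","scene","side"):
    c=cam(n)
    if n=="wrist": cv2.imwrite("pics/w8.png",cv2.resize(c["color"][150:290,190:370,::-1],None,fx=4,fy=4)); P=cloud(c)
    for q,z in(("well_mouth",52),("probe_tip",65)):
        for d in place_of(q,n)[:1]: print(n,q,round(d["conf"],2),d["centre"],np.round(atz(c,d["centre"],z),1),dpt(c,d["centre"]))
    if n!="wrist":
        b=P=cloud(c);
        u=[d["centre"] for d in place_of("well_mouth",n)[:1]]
        if u: x,y=map(int,u[0]); cv2.imwrite("pics/z_%s.png"%n,cv2.resize(c["color"][max(0,y-45):y+25,max(0,x-45):x+45,::-1],None,fx=6,fy=6))
a=[cv2.resize(cv2.imread("pics/z_%s.png"%n),(400,400)) for n in("scene","side")]
cv2.imwrite("pics/z.png",np.hstack(a))
E
```

```text
time_s: 34.95
eef_pos: [594.5, 277.3, 135.7]
ee_rot: [-0.001, 0.624, 0.782, -0.001]
force: [-0.7, 0.1, -0.3]
grip_width: 0.151
grip_force: 40.4
time_s: 35.2
eef_pos: [592.4, 277.9, 115.9]
ee_rot: [-0.001, 0.623, 0.782, -0.002]
force: [-1.1, 0.3, -0.1]
grip_width: 0.153
grip_force: 40.4
t 35.2s tcp [592.4 277.9 115.9] fing 0.225 zax [-0.005 -0.001 -1.   ] shift [-0.3  1.8 15.9] f [-1.1  0.3 -0.1] gw 0.153 j6 0.03
az 0.002
wrist well_mouth 0.79 [280.5, 226.0] [593.8 279.   52. ] [595.51323424 271.43130136  33.12676148]
wrist probe_tip 0.84 [277.8, 234.2] [592.2 278.4  65. ] [591.58510647 281.18061927  71.5884986 ]
scene well_mouth 0.84 [396.1, 236.4] [592.7 276.2  52. ] [589.98830716 278.16913826  47.70824972]
scene probe_tip 0.48 [402.5, 232.7] [593.3 288.4  65. ] [554.7898193  318.16130827   4.71092123]
side well_mouth 0.66 [149.0, 294.1] [597.2 277.1  52. ] [600.23018531 274.90157987  48.37789963]
side probe_tip 0.67 [229.5, 188.6] [648.4 -49.   65. ] [649.29027664 -50.16718665  64.04943513]
```

View pics/z.png

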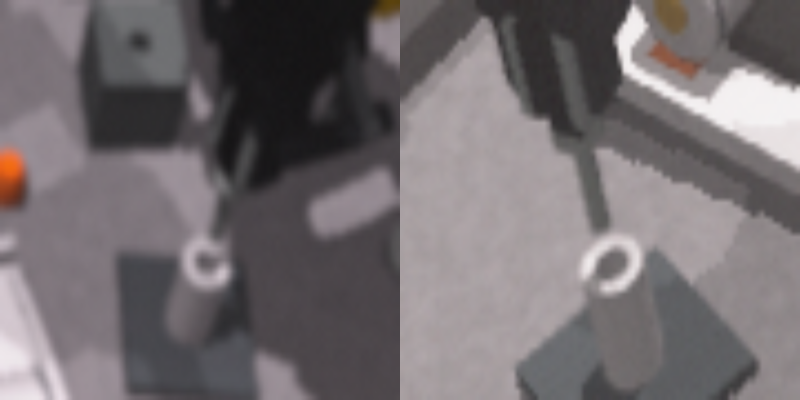

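View pics/w8.png

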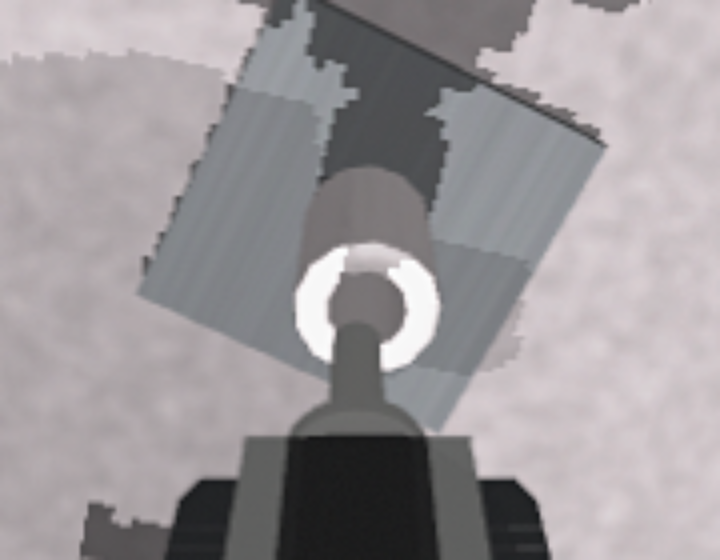

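Wrist view: the rod tip at crop (355,330) is about 2 mm left of the bore centre at (368,308). The other views agree to within their accuracy. I'll correct by ty +1.8 and check before inserting.

```bash
python3 -m jog '[{"tx":0,"ty":0,"tz":0,"ax":0,"ay":0,"az":0,"jaw":0.9},{"tx":0,"ty":0,"tz":0,"ax":0,"ay":0,"az":0,"jaw":0.9}]' >/dev/null
python3 -c "
from h import *
go(594.2,278.3,100,0.223)"
python3 -m jog '[{"tx":0,"ty":1,"tz":14,"ax":0,"ay":0,"az":0,"jaw":0.9},{"tx":0,"ty":0,"tz":0,"ax":0,"ay":0,"az":0,"jaw":0.9},{"tx":0,"ty":0,"tz":0,"ax":0,"ay":0,"az":0,"jaw":0.9}]'
python3 - <<'E'
from h import *
go(594.2,278.3,62,0.223)
c=cam("wrist");g=cv2.cvtColor(c["color"],cv2.COLOR_RGB2HSV)
for q,z in(("well_mouth",52),("probe_tip",60)):
    for d in place_of(q,"wrist")[:1]: print(q,round(d["conf"],2),d["centre"],np.round(atz(c,d["centre"],z),1))
cv2.imwrite("pics/w9.png",cv2.resize(c["color"][170:290,200:360,::-1],None,fx=4,fy=4))
E
```

```text
t 36.0s tcp [594.2 278.  118. ] fing 0.225 zax [-0.  0. -1.] shift [ 0.3  0.  18. ] f [0.7 0.3 0.1] gw 0.152 j6 0.03
az 0.002
time_s: 36.38
eef_pos: [595.2, 278.2, 103.9]
ee_rot: [-0.0, 0.623, 0.782, -0.0]
force: [-0.1, 0.7, -0.5]
grip_width: 0.152
grip_force: 40.4
t 36.4s tcp [595.2 278.2 103.9] fing 0.225 zax [-0. -0. -1.] shift [ 0.3 -0.9 41.9] f [-0.1  0.7 -0.5] gw 0.152 j6 0.03
az 0.002
well_mouth 0.73 [275.6, 233.6] [593.8 278.4  52. ]
probe_tip 0.81 [277.1, 233.0] [593.9 282.4  60. ]
```

View pics/w9.png

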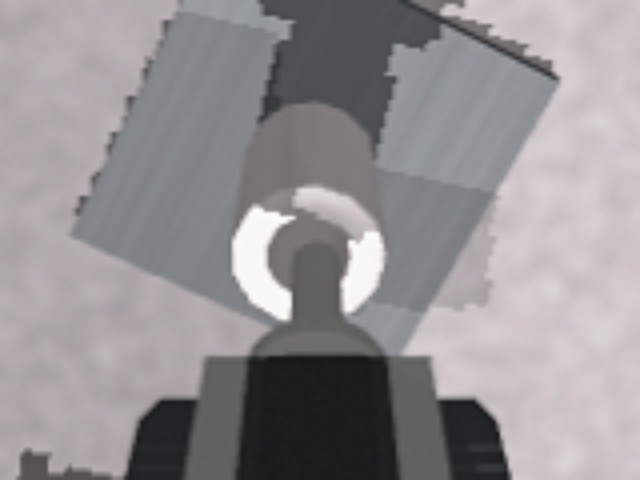

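The rod is about 1.5 mm right of and 1 mm nearer than the bore centre. I'll nudge it and insert.

```bash
python3 -m jog '[{"tx":0.8,"ty":-1.3,"tz":0,"ax":0,"ay":0,"az":0,"jaw":0.9},{"tx":0,"ty":0,"tz":0,"ax":0,"ay":0,"az":0,"jaw":0.9},{"tx":0,"ty":0,"tz":4,"ax":0,"ay":0,"az":0,"jaw":0.9},{"tx":0,"ty":0,"tz":0,"ax":0,"ay":0,"az":0,"jaw":0.9}]'| grep -E "force: \[|eef"
python3 -m jog '[{"tx":0,"ty":0,"tz":4,"ax":0,"ay":0,"az":0,"jaw":0.9},{"tx":0,"ty":0,"tz":0,"ax":0,"ay":0,"az":0,"jaw":0.9}]'| grep -E "force: \[|eef"
```

```text
eef_pos: [593.6, 278.6, 99.5]
force: [0.1, 0.1, -0.4]
eef_pos: [593.6, 278.6, 95.6]
force: [-0.3, -0.2, -0.2]
```

```bash
python3 -m jog '[{"tx":0,"ty":0,"tz":8,"ax":0,"ay":0,"az":0,"jaw":0.9},{"tx":0,"ty":0,"tz":8,"ax":0,"ay":0,"az":0,"jaw":0.9},{"tx":0,"ty":0,"tz":0,"ax":0,"ay":0,"az":0,"jaw":0.9}]'| grep -E "force: \[|eef"
python3 -m jog '[{"tx":0,"ty":0,"tz":8,"ax":0,"ay":0,"az":0,"jaw":0.9},{"tx":0,"ty":0,"tz":5,"ax":0,"ay":0,"az":0,"jaw":0.9},{"tx":0,"ty":0,"tz":0,"ax":0,"ay":0,"az":0,"jaw":0.9}]'| grep -E "force: \[|eef"
python3 -m jog '[{"tx":0,"ty":0,"tz":2.5,"ax":0,"ay":0,"az":0,"jaw":0.9},{"tx":0,"ty":0,"tz":0,"ax":0,"ay":0,"az":0,"jaw":0.9}]'| grep -E "force: \[|eef"
```

```text
eef_pos: [593.3, 278.5, 79.0]
force: [0.5, 0.6, -0.3]
eef_pos: [593.5, 278.6, 66.6]
force: [0.1, 0.1, -0.3]
eef_pos: [593.7, 278.7, 64.5]
force: [-0.2, 0.6, -0.9]
```

```bash
python3 -m jog '[{"tx":0,"ty":0,"tz":1.5,"ax":0,"ay":0,"az":0,"jaw":0.9},{"tx":0,"ty":0,"tz":0,"ax":0,"ay":0,"az":0,"jaw":0.9}]'| grep -E "force: \[|eef"
python3 -m jog '[{"tx":0,"ty":0,"tz":1.5,"ax":0,"ay":0,"az":0,"jaw":0.9},{"tx":0,"ty":0,"tz":0,"ax":0,"ay":0,"az":0,"jaw":0.9}]'| grep -E "force: \[|eef"
```

```text
eef_pos: [593.8, 278.7, 63.1]
force: [0.2, -0.2, 0.2]
eef_pos: [593.9, 278.7, 62.9]
force: [-3.6, -1.7, 8.3]
```

Seated at 8 N: flange on the mouth. Release, retreat and verify everything before the switch.

```bash
python3 -m jog '[{"tx":0,"ty":0,"tz":-1,"ax":0,"ay":0,"az":0,"jaw":0.3},{"tx":0,"ty":0,"tz":0,"ax":0,"ay":0,"az":0,"jaw":0.3},{"tx":0,"ty":0,"tz":0,"ax":0,"ay":0,"az":0,"jaw":0.3},{"tx":0,"ty":0,"tz":-50,"ax":0,"ay":0,"az":0,"jaw":0.3},{"tx":0,"ty":0,"tz":-60,"ax":0,"ay":0,"az":0,"jaw":0.3}]'
python3 -m jog '[{"tx":0,"ty":0,"tz":-30,"ax":0,"ay":0,"az":0.16,"jaw":1},{"tx":0,"ty":0,"tz":0,"ax":0,"ay":0,"az":0.16,"jaw":1},{"tx":0,"ty":0,"tz":0,"ax":0,"ay":0,"az":0,"jaw":1}]'
python3 - <<'E'
from h import *
go(395,-266,200,-0.1)
E
```

```text
time_s: 39.4
eef_pos: [593.2, 278.5, 172.8]
ee_rot: [-0.001, 0.623, 0.782, -0.001]
force: [0.7, -0.2, 1.1]
grip_width: 0.356
grip_force: 0.0
time_s: 39.78
eef_pos: [593.7, 278.6, 202.5]
ee_rot: [-0.0, 0.739, 0.673, -0.0]
force: [-0.5, 0.1, -0.4]
grip_width: -0.001
grip_force: 0.0
t 39.8s tcp [593.7 278.6 202.5] fing -0.094 zax [-0. -0. -1.] shift [-560.8 -146.9    2.5] f [-0.5  0.1 -0.4] gw -0.001 j6 0.35
az 0.006
```

```bash
python3 -m jog '[{"tx":-51,"ty":-13.3,"tz":0,"ax":0,"ay":0,"az":0,"jaw":1},{"tx":-51,"ty":-13.3,"tz":0,"ax":0,"ay":0,"az":0,"jaw":1},{"tx":-51,"ty":-13.3,"tz":0,"ax":0,"ay":0,"az":0,"jaw":1},{"tx":-51,"ty":-13.3,"tz":0,"ax":0,"ay":0,"az":0,"jaw":1},{"tx":-51,"ty":-13.3,"tz":0,"ax":0,"ay":0,"az":0,"jaw":1}]' >/dev/null
python3 -m jog '[{"tx":-51,"ty":-13.3,"tz":0,"ax":0,"ay":0,"az":0,"jaw":1},{"tx":-51,"ty":-13.3,"tz":0,"ax":0,"ay":0,"az":0,"jaw":1},{"tx":-51,"ty":-13.3,"tz":0,"ax":0,"ay":0,"az":0,"jaw":1},{"tx":-51,"ty":-13.3,"tz":0,"ax":0,"ay":0,"az":0,"jaw":1},{"tx":-51,"ty":-13.3,"tz":0,"ax":0,"ay":0,"az":0,"jaw":1}]' >/dev/null
python3 -m jog '[{"tx":-40,"ty":-13.3,"tz":0,"ax":0,"ay":0,"az":0,"jaw":1},{"tx":0,"ty":0,"tz":0,"ax":0,"ay":0,"az":0,"jaw":1}]'
python3 - <<'E'
from h import *
go(395,-266,62,-0.1)
c=cam('wrist');P=cloud(c)
print("ball",rect(P,(456,-274),30,55,85),"base",rect(P,(475,-278),50,18,30))
a=[]
for n in("scene","side"):
    c=cam(n);P=cloud(c);print(n)
    for k,xy,r,z0,z1 in [("cell0",(672,-74),60,52,80),("chk0",(634,-77),33,31,40),("cell2",(659,136),60,52,80),("chk2",(621,133),33,31,40),("handle",(594,278),30,66,95)]:
        try: print(k,*rect(P,xy,r,z0,z1))
        except Exception: print(k,"none")
    save(c,n+"3.png");a.append(c["color"][:,:,::-1])
cv2.imwrite("pics/chk.png",np.vstack([cv2.resize(a[0][200:330,200:440],(480,260)),cv2.resize(a[1][150:350,120:390],(480,330))]))
E
```

```text
time_s: 41.28
eef_pos: [394.9, -256.8, 202.0]
ee_rot: [-0.0, 0.74, 0.673, -0.0]
force: [0.1, 0.5, -1.0]
grip_width: -0.001
grip_force: 0.0
t 41.3s tcp [ 394.9 -256.8  202. ] fing -0.095 zax [-0.001  0.001 -1.   ] shift [ -9.2   1.1 140. ] f [ 0.1  0.5 -1. ] gw -0.001 j6 -0.73
az 0.005
ball (array([ 454.7, -275.1,   24.9,   24.2]), np.float64(-0.033), 668, np.float64(69.4)) base (array([ 476. , -278.8,   69.9,   50.7]), np.float64(-0.135), 2247, np.float64(23.9))
scene
cell0 [669.6 -73.7  83.   44.5] -1.508 752 68.3
chk0 [627.2 -76.3  49.   18. ] -1.467 110 34.9
cell2 [657.  134.9  81.3  45.6] -1.476 706 68.2
chk2 [615.4 133.4  51.   18.1] -1.567 113 35.1
handle [595.6 279.   15.9  15.2] -1.367 78 81.8
side
cell0 [665.7 -76.1  86.4  43.7] -1.514 477 66.7
chk0 [634.4 -77.6  53.6  37.1] -1.487 199 35.4
cell2 [650.4 134.3  84.9  44.3] 1.551 721 66.7
chk2 [622.4 131.9  56.6  34.5] -1.487 298 35.4
handle [593.2 277.8  15.9  15.3] 0.261 138 81.3
```

View pics/chk.png

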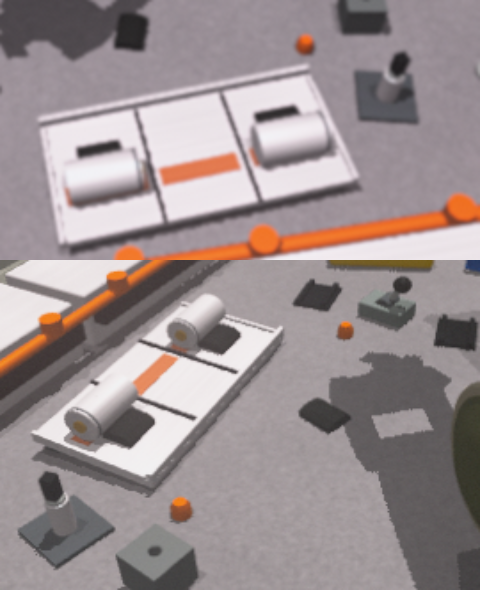

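Everything is in place: both cells against their chocks on the strips, and the probe seated. Now the switch.

```bash
python3 -m jog '[{"tx":-11.5,"ty":21.6,"tz":0,"ax":0,"ay":0,"az":0.035,"jaw":1},{"tx":0,"ty":0,"tz":50,"ax":0,"ay":0,"az":0,"jaw":1},{"tx":0,"ty":0,"tz":55,"ax":0,"ay":0,"az":0,"jaw":1},{"tx":0,"ty":0,"tz":45,"ax":0,"ay":0,"az":0,"jaw":1},{"tx":0,"ty":0,"tz":0,"ax":0,"ay":0,"az":0,"jaw":1}]'| grep -E "force: \[|eef"
python3 -m jog '[{"tx":0,"ty":10,"tz":0,"ax":0,"ay":0,"az":0,"jaw":1},{"tx":0,"ty":10,"tz":0,"ax":0,"ay":0,"az":0,"jaw":1},{"tx":0,"ty":10,"tz":0,"ax":0,"ay":0,"az":0,"jaw":1},{"tx":0,"ty":10,"tz":0,"ax":0,"ay":0,"az":0,"jaw":1},{"tx":0,"ty":6,"tz":0,"ax":0,"ay":0,"az":0,"jaw":1}]'| grep -E "force: \[|eef"
python3 -m jog '[{"tx":0,"ty":4,"tz":0,"ax":0,"ay":0,"az":0,"jaw":1},{"tx":0,"ty":0,"tz":0,"ax":0,"ay":0,"az":0,"jaw":1}]'| grep -E "force: \[|eef"
```

```text
eef_pos: [415.6, -266.3, 50.5]
force: [-0.8, 0.3, 0.0]
eef_pos: [463.0, -274.6, 53.3]
force: [-2.2, 0.0, 1.5]
eef_pos: [466.2, -275.0, 52.5]
force: [-0.0, 0.8, 0.3]
```

```bash
for i in 1 2 ; do python3 -m jog '[{"tx":0,"ty":2,"tz":0,"ax":0,"ay":0,"az":0,"jaw":1},{"tx":0,"ty":0,"tz":0,"ax":0,"ay":0,"az":0,"jaw":1}]'| grep -E "force: \[|eef"; done
python3 - <<'E'
from h import *
c=cam('side');P=cloud(c);print("ball",rect(P,(490,-280),40,52,80),[(round(d["conf"],2),atz(c,d["centre"],62)) for d in place_of("switch_tip","side")[:1]])
c=cam('scene');P=cloud(c);print("ball",[(round(d["conf"],2),atz(c,d["centre"],62)) for d in place_of("switch_tip","scene")[:1]])
E
```

```text
eef_pos: [467.8, -275.1, 52.4]
force: [-0.9, 0.0, -0.5]
eef_pos: [469.9, -275.4, 52.5]
force: [-0.6, -0.3, -1.2]
ball (array([ 480.1, -275.3,   51.1,   20.3]), np.float64(-0.224), 149, np.float64(68.8)) [(0.55, array([ 496.03795317, -287.47708907,   62.        ]))]
ball [(0.66, array([ 476.86312131, -283.31182868,   62.        ]))]
```

```bash
for i in 1 2 3; do python3 -m jog '[{"tx":0,"ty":1.5,"tz":0,"ax":0,"ay":0,"az":0,"jaw":1},{"tx":0,"ty":0,"tz":0,"ax":0,"ay":0,"az":0,"jaw":1}]'| grep -E "force: \[|eef"; done
```

```text
eef_pos: [471.5, -275.6, 52.6]
force: [-0.8, -0.0, 0.0]
eef_pos: [472.2, -275.7, 52.4]
force: [-5.9, 0.1, 1.4]
eef_pos: [472.6, -275.7, 52.3]
force: [-12.0, 0.1, 3.7]
```

The end stop is reached at 12 N. Back off, go up, and do a final check.

```bash
python3 -m jog '[{"tx":0,"ty":-25,"tz":0,"ax":0,"ay":0,"az":0,"jaw":1},{"tx":0,"ty":-25,"tz":-20,"ax":0,"ay":0,"az":0,"jaw":1},{"tx":0,"ty":-20,"tz":-55,"ax":0,"ay":0,"az":0,"jaw":1},{"tx":0,"ty":0,"tz":-55,"ax":0,"ay":0,"az":0,"jaw":1},{"tx":0,"ty":0,"tz":0,"ax":0,"ay":0,"az":0,"jaw":1}]'| grep -E "force: \[|eef"
python3 - <<'E'
from h import *
c=cam('wrist');P=cloud(c)
print("ball",rect(P,(495,-281),30,55,85))
for n in("scene","side"):
    c=cam(n);P=cloud(c)
    for k,xy,r,z0,z1 in [("cell0",(672,-74),60,52,80),("chk0",(634,-77),33,31,40),("cell2",(659,136),60,52,80),("chk2",(621,133),33,31,40),("handle",(594,278),30,66,95)]:
        print(n,k,*rect(P,xy,r,z0,z1))
E
```

```text
eef_pos: [406.4, -268.4, 186.7]
force: [-0.2, -0.0, -0.5]
ball (array([ 497.2, -280.8,   25.3,   23.3]), np.float64(0.452), 748, np.float64(69.4))
scene cell0 [669.4 -73.7  83.   44.9] -1.512 749 68.3
scene chk0 [627.2 -76.4  48.9  16.7] -1.478 113 35.1
scene cell2 [657.5 134.8  80.6  45.5] -1.484 706 68.4
scene chk2 [614.2 133.4  50.1  18.3] -1.514 110 35.4
scene handle [594.5 278.7  16.   15.3] 0.24 74 83.6
side cell0 [666.  -75.5  86.4  44.7] -1.495 479 66.8
side chk0 [633.3 -76.7  55.6  37.6] -1.468 200 35.6
side cell2 [652.1 134.7  85.4  44.9] -1.543 723 66.8
side chk2 [621.2 133.3  53.6  35.1] -1.503 301 35.4
side handle [593.  277.9  15.7  15.5] -1.325 144 81.0
```

The ball is at (497,−281), fully on, and everything else is unchanged.

```bash
python3 -c "
from h import *
print(finish_job())"
```

```text
the job is handed in; nothing more can be done
None
```

The job is handed in: both cells present lie along their copper strips (lanes 0 and 2), each against a chock on its downhill side. The probe is fully down in the well, and the logger was switched on last.

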